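# Cover the soap tubs and hang up the pails

## Task

The washing is done: first put each soap tub's own cover back on it, sitting centred, fully down and level, while the pails still stand on the ledge, so that nothing drips into the soap. Then hang every small pail by its handle on the hook rack, the handle bar resting down across both prongs of a hook and no longer swinging, and leave the other things on the ledge where they are and standing as they are.

Things in the scene. Friction and masses are not known exactly. Their poses are not given: they have to be found in the camera images.
- rack: fixed hook rack at the back of the ledge: steel frame, wooden board 460 mm long, its top 235 mm up; z up, y along the board, -x out to the robot's side. Three hooks 150 mm apart, each a pair of parallel 8 mm steel prongs 60 mm apart (52 mm free between them, enough for a finger), reaching out along -x, sloping down to a level stretch 40 mm long, then an upturned tip. Origin on the ledge below the board.
- hook_0 (a point): right-hand (-y) hook of the rack, axes as the rack's. Point midway between its two prongs, 9 mm above the axis of their level stretch and halfway along it: where a hung pail's bar middle lies. From here: tips 30 mm along -x, rising 19 mm above it; board face 76 mm along +x, board top 26 mm higher. Bar goes in over the tips from the -x side, prongs passing between bar and pail rim, then down.
- hook_1 (a point): middle hook of the rack, axes as the rack's. Point midway between its two prongs, 9 mm above the axis of their level stretch and halfway along it: where a hung pail's bar middle lies. From here: tips 30 mm along -x, rising 19 mm above it; board face 76 mm along +x, board top 26 mm higher. Bar goes in over the tips from the -x side, prongs passing between bar and pail rim, then down.
- hook_2 (a point): left-hand (+y) hook of the rack, axes as the rack's. Point midway between its two prongs, 9 mm above the axis of their level stretch and halfway along it: where a hung pail's bar middle lies. From here: tips 30 mm along -x, rising 19 mm above it; board face 76 mm along +x, board top 26 mm higher. Bar goes in over the tips from the -x side, prongs passing between bar and pail rim, then down.
- pail_a_bar (a point): one of 2 or 3 identical stainless pails (an absent one gives no reading): rim 92 mm across, foot 74, 72 tall, 130-250 g, with a rigid upright arched handle of bar 10 mm thick (square on top, round legs), 155 mm tall overall, the same turned half round. Point: middle of the handle's level top bar, on its centreline, 150 mm above the foot; bar along y, straight for 84 mm, legs 100 mm apart, z up; 73 mm free between bar and rim.
- pail_b_bar (a point): one of 2 or 3 identical stainless pails (an absent one gives no reading): rim 92 mm across, foot 74, 72 tall, 130-250 g, with a rigid upright arched handle of bar 10 mm thick (square on top, round legs), 155 mm tall overall, the same turned half round. Point: middle of the handle's level top bar, on its centreline, 150 mm above the foot; bar along y, straight for 84 mm, legs 100 mm apart, z up; 73 mm free between bar and rim.
- pail_c_bar (a point): one of 2 or 3 identical stainless pails (an absent one gives no reading): rim 92 mm across, foot 74, 72 tall, 130-250 g, with a rigid upright arched handle of bar 10 mm thick (square on top, round legs), 155 mm tall overall, the same turned half round. Point: middle of the handle's level top bar, on its centreline, 150 mm above the foot; bar along y, straight for 84 mm, legs 100 mm apart, z up; 73 mm free between bar and rim.
- tub_large_rim (a point): the large open round white plastic soap tub, 110 mm across outside, wall 4 mm, 75 mm tall, 400 g, loose on the ledge. This point is the centre of its mouth, level with the rim top; z up.
- lid_large_knob (a point): loose grey cover of the large tub, knob up on the ledge: disc 118 mm across, 5 thick, with a step below it 94 mm across, 6 deep (4 mm clear all round in the tub), and an upright black round knob 20 mm across, 36 tall; 70 g. Point on the knob's axis, 36 mm above the underside of the step, 30 mm above the underside of the disc, 11 mm below the knob's top; z is the knob's axis. Seated, it is 30 mm above the tub's rim.
- tub_small_rim (a point): the small open round white plastic soap tub, 84 mm across outside, wall 4 mm, 60 mm tall, 400 g, loose on the ledge. This point is the centre of its mouth, level with the rim top; z up.
- lid_small_knob (a point): loose grey cover of the small tub, knob up on the ledge: disc 92 mm across, 5 thick, with a step below it 68 mm across, 6 deep (4 mm clear all round in the tub), and an upright black round knob 20 mm across, 36 tall; 70 g. Point on the knob's axis, 36 mm above the underside of the step, 30 mm above the underside of the disc, 11 mm below the knob's top; z is the knob's axis. Seated, it is 30 mm above the tub's rim.
- bottle: white twist-capped bottle, 68 mm across, 200 mm tall; bystander; origin at its foot
- cup: stainless steel cup without handle, 76 mm across, 85 mm tall; bystander; origin at its foot
- bar_holder: pale blue ceramic soap bar holder, an open tray 100 x 70 x 24 mm, between the pails and the rack; bystander; origin under its centre
- soap: bar of soap 70 x 45 x 22 mm lying in the holder; bystander; origin under its centre
- brush: wooden scrubbing brush 130 x 50 x 34 mm, left of the pails; bystander; origin under its centre
- clothes_peg: wooden clothes peg 72 x 11 x 12 mm, between the pails and the rack; bystander; origin under its centre
There are look-alikes about, which are no part of the job. Leave any turquoise or yellow look-alike of the part that bears lid_small_knob alone.

How it is judged:
By the outcome, as a careful person would: the job done as asked, in the order asked, and still so for the second after the job is handed in, with the robot touching nothing.
Of pail_a, pail_b, pail_c only 2 to 3 are there at a start; the rules pass over those that are not, and their reading is None.
At some moment in a run one of tub_large, tub_small, pail_a, pail_b, pail_c may be knocked a few centimetres aside while the robot is not near it.
It also fails if it takes over 210 s, if anything falls off the work surface, if the arm or the gripper's body presses on something with over 40 N, if the wrist force passes 120 N, or if a joint passes its speed limit or range.

## Robot

A 6-joint arm with a two-finger parallel gripper is mounted at the origin on the work surface. World frame = base frame: x ahead of the robot, y to its left, z up, the work surface at z = 0. Lengths are in mm, angles in degrees, forces in N, time in s.
With the tool pointing down it reaches from about 325 to 925 mm from the base axis. Payload 3.1 kg.
Tool frame: the origin (TCP) lies on the centre line of the jaws, within the pads' length; the fingertips stand bot.tip_reach ahead of it and the grasp point (between the pads) is the TCP (bot.tip_reach is the distance from the TCP to the fingertips, in mm); x points along the fingers, y is the direction in which the jaws open and shut, and the axes are right-handed (so a half turn about x gives the same grasp; the last joint's range is limited). The gripper opens to 85 mm and grips with 20 to 120 N. Pads are 22 mm wide; open, the fingers measure 114 mm over their backs; the gripper's body (76 mm by 85 mm) begins 54 mm behind the grasp point. The pads swing forward as they close: fully open they stand 13 mm farther back than shut.
Start: joints at [56.826, 12.427, 92.441, -0, 75.132, -6.429], TCP at [281.254, 558.154, 221.7] pointing down, gripper open.
Joint ranges: [-157.48, 157.48], [-44.54, 120.13], [17.64, 146.25], [-64.5, 244.5], [7.68, 150.69], [-147.95, 147.95]. Speed limits (degrees/s): [159.86, 159.86, 180, 180, 180, 180].

## Interface

Orientations are given as [roll, pitch, yaw] about the fixed x, y, z axes, in that order (R = Rz(yaw) Ry(pitch) Rx(roll)).
In Python, from cell import bot, eyes gives the robot as it stands.
- The arm moves only by the shell command python3 -m pendant 'ROWS' [FORCE]. ROWS is JSON, a list of rows, each an object of numbers: "tx", "ty", "tz": the shift along the world's x, y, z in cm; "wx", "wy", "wz": the turn, a rotation vector about the world's x, y, z in degrees; "grip": the opening, from -1 (shut) to 1 (fully open), so that 0 is half open. A call has 1 to 5 rows; each row shifts and turns the commanded pose from where the row before left it; what a row does not reach is not made up. A row lasts 1/12 s, in which the tool goes at most 41.7 mm and 7.16 degrees, less where a joint would pass 70% of its speed; a pose out of reach is approached as far as the arm can. A call with a gripper value outside its range is refused whole. The fingers move at their own pace and stop on an object; FORCE is the grip in N (left out, the last holds). Time passes only in rows, so rows that do not move let the fingers close. It gives the time, the measured TCP pose, the force and the opening at its end, in the units of the state.
- bot.state(): the state, without advancing time (a new reading comes with each control period).
- eyes.grab_frame(name): name is "scene" or "side" or "wrist"; returns a dict with "frame" (384x512x3 uint8, blue, green, red), "fovy" (degrees; the focal length in pixels is half the picture's height over the tangent of half this angle, whatever the lens; pixels are square), "cx", "cy" (the principal point, pixels), "camera_from_world" (4x4, takes a point from world to camera coordinates); the wrist camera has in their place "tool_from_camera" (4x4, takes a point from camera to tool coordinates, whose origin is the TCP and whose axes are the tool frame's). Camera axes: x right, y up, looking along -z (the intrinsics and any distortion apply to the point x, -y, -z); pixel columns grow to the right and rows downward; lengths in mm; the calibration is good to about 2 mm. A picture is of the moment at which its call begins: read the wrist's pose just before it. There is no depth.
- bot.sign_off(): hands the job in, once; it reports no verdict.
The state is a dict: "t": time; "joint_pos": joint angles; "joint_vel": joint speeds; "joint_torque": joint torques, N m; "ee_pos": TCP position; "orientation": TCP orientation; "force": force on the tool from outside, world axes, zero at the start; "wrist_torque": the same for the moment, N m; "gripper_width": opening from 0.0 (shut) to 1.0 (fully open).
Only numpy, scipy, OpenCV 4.12 (cv2) and the standard library are available. Lean on these libraries where they do the work, as an engineer would, in place of code of your own. Each camera call takes 0.05 s, during which the arm holds its last target.

## Working session

There is one attempt and no reset: what is moved stays moved. The work goes in short steps, Python scripts to look and compute and a shell command to move; the robot and the scene stay as the last step left them, time stands still between calls to the robot, and variables do not carry over. Pictures are saved under pics/ and viewed, and the job is handed in when it is done.

```bash
ls; mkdir -p pics; python3 - <<'E'
from cell import bot, eyes
import cv2, numpy as np
print(bot.state()); print(bot.tip_reach)
for n in ["scene","side","wrist"]:
    f=eyes.grab_frame(n)
    print(n,f["fovy"],f["cx"],f["cy"],[k for k in f if k!='frame'])
    print(np.array(f.get("camera_from_world",f.get("tool_from_camera"))).round(4).tolist())
    for k in f:
        if k not in('frame','fovy','cx','cy','camera_from_world','tool_from_camera'): print(k,f[k])
    cv2.imwrite(f"pics/{n}0.png",f["frame"])
E
```

```text
pics
{'t': 0.0, 'joint_pos': array([ 5.68258948e+01,  1.24768652e+01,  9.25304898e+01,  2.29839870e-03,
        7.51296849e+01, -6.42733468e+00]), 'joint_vel': array([ 0.03348346, -0.01248113,  0.03703823, -0.00824727,  0.08722425,
        0.03299531]), 'joint_torque': array([-1.33929702e-04, -3.96856213e+01, -3.03848612e+01, -2.10928765e-04,
        9.75919480e-03, -2.19080971e-05]), 'ee_pos': array([280.7743727 , 557.44148071, 220.34878118]), 'orientation': array([ -97.35542921,   89.86294211, -124.10279226]), 'force': array([-0.39593384,  0.73791088,  0.05653697]), 'wrist_torque': array([ 0.00480226,  0.03015321, -0.05460907]), 'gripper_width': 1.0038605917057761}
19.0
scene 56.83031700864892 252.68750262084419 198.84710066318235 ['fovy', 'cx', 'cy', 'camera_from_world']
[[-0.1493, 0.9888, 0.0084, 77.6179], [-0.5484, -0.0899, 0.8314, 154.9599], [0.8228, 0.1195, 0.5556, -1577.3403], [0.0, 0.0, 0.0, 1.0]]
side 53.650352998621365 254.9473249153796 196.63791195422473 ['fovy', 'cx', 'cy', 'camera_from_world']
[[0.9542, -0.299, 0.0124, -490.04], [0.1543, 0.5272, 0.8356, -202.8816], [-0.2563, -0.7954, 0.5492, -981.9248], [0.0, 0.0, 0.0, 1.0]]
wrist 59.281523931418725 252.72046882061028 197.71330297495922 ['fovy', 'cx', 'cy', 'tool_from_camera']
[[0.0002, 0.2841, -0.9588, -153.1725], [1.0, 0.0004, 0.0003, 0.0894], [0.0005, -0.9588, -0.2841, -71.7271], [0.0, 0.0, 0.0, 1.0]]
```

View pics/scene0.png

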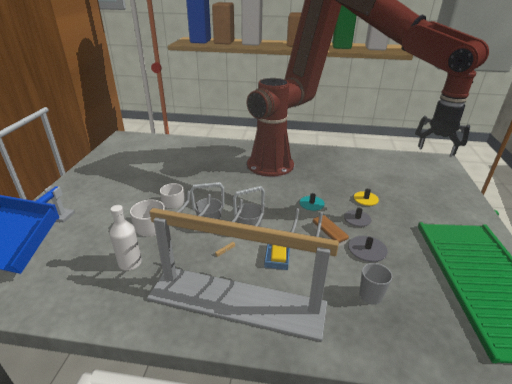

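View pics/side0.png

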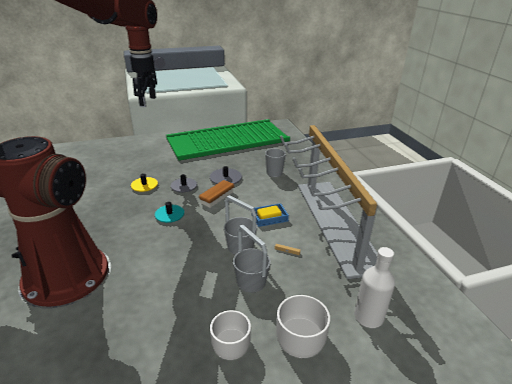

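View pics/wrist0.png

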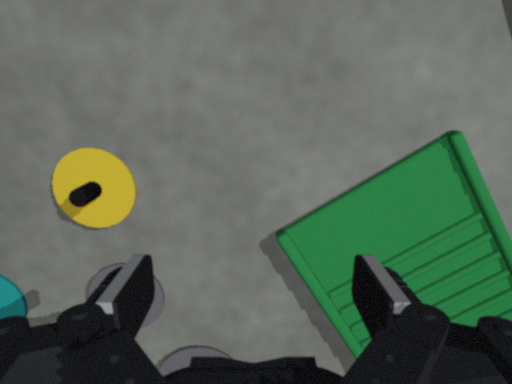

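```bash
cat > h.py <<'E'
from cell import bot, eyes
import cv2, numpy as np
from scipy.spatial.transform import Rotation as R
from scipy.optimize import least_squares
def grab(n,name=None):
    st=bot.state(); f=eyes.grab_frame(n)
    if name: cv2.imwrite(f"pics/{name}.png",f["frame"])
    F=f["frame"].shape[0]/2/np.tan(np.radians(f["fovy"])/2)
    if "camera_from_world" in f: C=np.array(f["camera_from_world"])
    else:
        T=np.eye(4);T[:3,:3]=R.from_euler('xyz',st["orientation"],degrees=True).as_matrix();T[:3,3]=st["ee_pos"]
        C=np.linalg.inv(T@np.array(f["tool_from_camera"]))
    return dict(img=f["frame"],F=F,cx=f["cx"],cy=f["cy"],C=C)
def proj(v,p):
    p=np.atleast_2d(p); q=p@v["C"][:3,:3].T+v["C"][:3,3]
    return np.c_[v["cx"]+v["F"]*q[:,0]/-q[:,2], v["cy"]-v["F"]*q[:,1]/-q[:,2]]
def ray(v,uv):
    d=np.array([(uv[0]-v["cx"])/v["F"],-(uv[1]-v["cy"])/v["F"],-1.])
    Rm=v["C"][:3,:3]; o=-Rm.T@v["C"][:3,3]; d=Rm.T@d
    return o,d/np.linalg.norm(d)
def atz(v,uv,z):
    o,d=ray(v,uv); return o+d*(z-o[2])/d[2]
def tri(obs):
    A=np.zeros((3,3));b=np.zeros(3);rs=[]
    for v,uv in obs:
        o,d=ray(v,uv);P=np.eye(3)-np.outer(d,d);A+=P;b+=P@o;rs.append((o,P))
    x=np.linalg.solve(A,b)
    return x,[np.linalg.norm(P@(x-o)) for o,P in rs]
def crop(v,x0,y0,x1,y1,s,name):
    c=cv2.resize(v["img"][y0:y1,x0:x1],None,fx=s,fy=s,interpolation=cv2.INTER_CUBIC)
    st=20
    for u in range((x0//st+1)*st,x1,st):
        cv2.putText(c,str(u),((u-x0)*s,10),0,.35,(0,0,255),1); cv2.line(c,((u-x0)*s,12),((u-x0)*s,18),(0,0,255),1)
    for w in range((y0//st+1)*st,y1,st):
        cv2.putText(c,str(w),(0,(w-y0)*s+4),0,.35,(0,0,255),1);cv2.line(c,(24,(w-y0)*s),(30,(w-y0)*s),(0,0,255),1)
    cv2.imwrite(f"pics/{name}.png",c)
E
python3 - <<'E'
from h import *
s=grab("scene");d=grab("side")
crop(s,290,170,400,310,5,"s_lids"); crop(s,120,170,350,335,3,"s_rack")
crop(d,120,140,300,300,4,"d_lids"); crop(d,190,120,400,370,2,"d_rack")
E
```

```text
(no output)
```

View pics/s_lids.png

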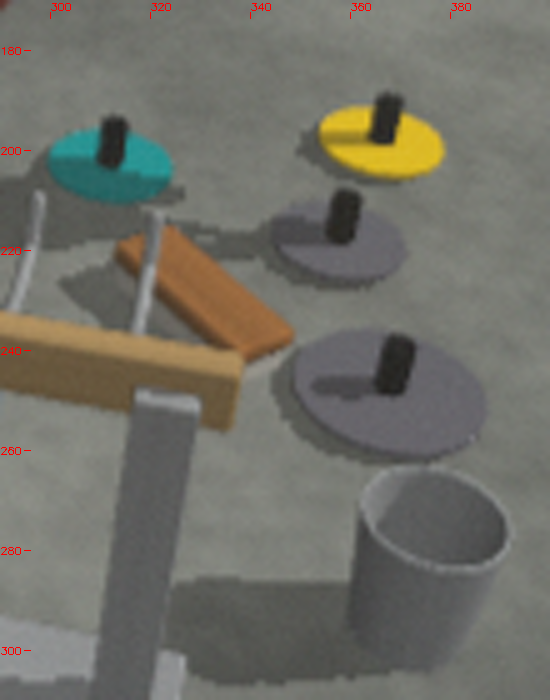

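View pics/s_rack.png

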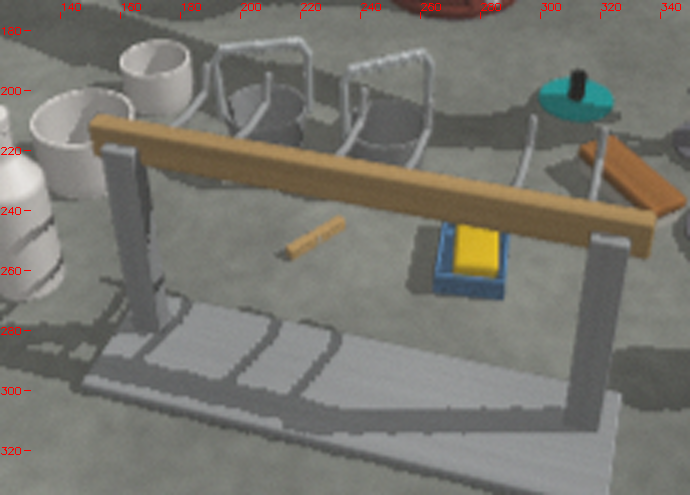

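View pics/d_lids.png

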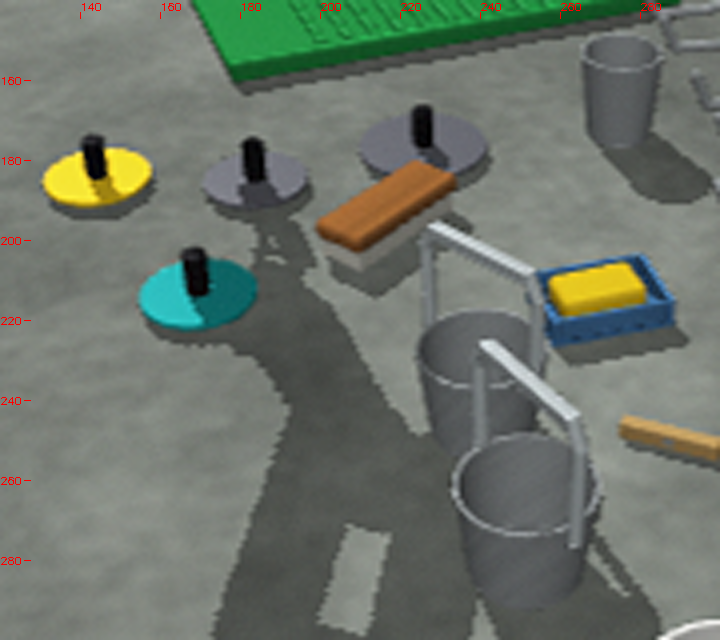

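View pics/d_rack.png

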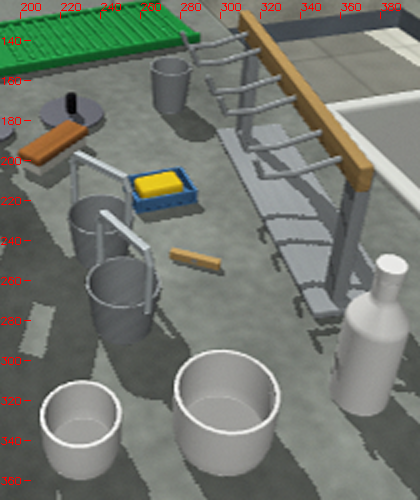

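```bash
python3 - <<'E'
from h import *
s=grab("scene");d=grab("side")
O={'smT':((359.2,208.6),(183.3,175.8)),'smB':((358,218),(183.8,184.5)),'lgT':((370.4,238),(225.8,167.3)),'lgB':((367.6,247.6),(226,175.8)),
'tubS':((172,190.7),(230.5,326.5)),'tubL':((147.3,210),(303.2,316)),
'A1':((192.3,185.3),(240.5,226)),'A2':((221.3,183.7),(264.2,243.5)),'A1x':((192.3,185.3),(264.2,243.5)),'A2x':((221.3,183.7),(240.5,226)),
'B1':((234.7,194),(227.5,197)),'B2':((262.7,188),(253.3,208.5)),'B1x':((234.7,194),(253.3,208.5)),'B2x':((262.7,188),(227.5,197))}
for k,(a,b) in O.items():
    x,r=tri([(s,a),(d,b)]); print(k,x.round(1),np.round(r,1))
E
```

```text
smT [359.  343.8  46.9] [0.5 0.5]
smB [358.5 347.1   8.2] [0.8 0.8]
lgT [515.  361.8  47.6] [1. 1.]
lgB [515.5 361.2  10.8] [0.6 0.6]
tubS [ 360.4 -319.9   53.4] [1.4 1.4]
tubL [ 510.  -349.9   68.9] [1. 1.]
A1 [ 445.2 -184.5  169.2] [34.2 34.2]
A2 [ 467.7 -136.5  137.7] [34.7 34.7]
A1x [ 471.2 -201.7  155.4] [1.3 1.3]
A2x [ 438.8 -116.   149.6] [0.2 0.2]
B1 [448.5 -46.8 156.4] [36. 36.]
B2 [485.7   1.7 145. ] [33.5 33.5]
B1x [490.4 -60.  151.1] [2.8 2.8]
B2x [440.   19.2 147.9] [0.4 0.4]
```

```bash
python3 - <<'E'
from h import *
st=bot.state();M=R.from_euler('xyz',st["orientation"],degrees=True).as_matrix();print(M.round(3))
w=grab("wrist")
for n,p in {'sm':(359,344,47),'lg':(515,361,47),'tcp':st['ee_pos']}.items(): print(n,proj(w,p))
E
```

```text
[[-0.     0.45   0.893]
 [-0.001  0.893 -0.45 ]
 [-1.    -0.001 -0.   ]]
sm [[114.92933377 316.87723057]]
lg [[196.02508955 407.9101947 ]]
tcp [[252.67246062 248.66307302]]
```

```bash
python3 -m pendant '[{"tx":1.3,"ty":-3.6},{"tx":1.3,"ty":-3.6},{"tx":1.3,"ty":-3.6},{"tx":1.3,"ty":-3.5,"tz":-1},{"tx":1.3,"ty":-3.5,"tz":-2}]'; python3 -m pendant '[{"tx":1.3,"ty":-3.5,"tz":-2},{},{},{}]'; python3 - <<'E'
from h import *
import json
w=grab("wrist","w1");st=bot.state();print(st['ee_pos'],st['t']);print(proj(w,(359,344,47)))
crop(w,130,100,390,300,3,"w1c")
E
```

```text
[281.20815028 558.08117123 221.58050869] 0.45
[[114.84596442 316.78087464]]schema error: expected keys tx, ty, tz, wx, wy, wz, grip
schema error: expected keys tx, ty, tz, wx, wy, wz, grip
```

View pics/w1.png

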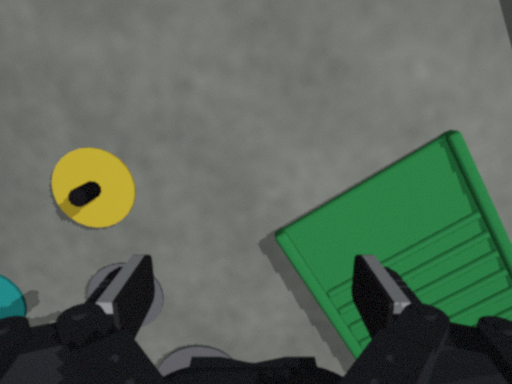

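View pics/w1c.png

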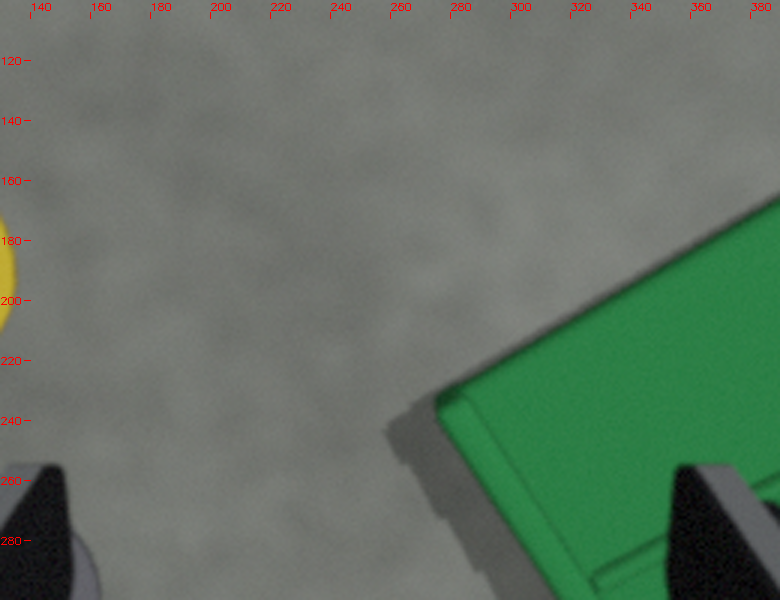

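```bash
python3 -m pendant '[{"tx":1.3,"ty":-3.6,"tz":0,"wx":0,"wy":0,"wz":0,"grip":1},{"tx":1.3,"ty":-3.6,"tz":0,"wx":0,"wy":0,"wz":0,"grip":1},{"tx":1.3,"ty":-3.6,"tz":0,"wx":0,"wy":0,"wz":0,"grip":1},{"tx":1.3,"ty":-3.5,"tz":-1,"wx":0,"wy":0,"wz":0,"grip":1},{"tx":1.3,"ty":-3.5,"tz":-2,"wx":0,"wy":0,"wz":0,"grip":1}]' && python3 -m pendant '[{"tx":1.3,"ty":-3.5,"tz":-1,"wx":0,"wy":0,"wz":0,"grip":1},{"tx":0,"ty":0,"tz":0,"wx":0,"wy":0,"wz":0,"grip":1},{"tx":0,"ty":0,"tz":0,"wx":0,"wy":0,"wz":0,"grip":1}]'; python3 - <<'E'
from h import *
w=grab("wrist","w2");st=bot.state();print(st['ee_pos'],st['t']);print(proj(w,(359,344,47)))
crop(w,130,150,390,350,3,"w2c")
E
```

```text
t: 0.87
ee_pos: [348.2, 380.8, 194.9]
orientation: [64.8, 89.6, 38.1]
force: [0.7, -0.1, 0.1]
gripper_width: 1.001
t: 1.12
ee_pos: [359.1, 343.9, 181.2]
orientation: [-125.2, 89.9, -152.1]
force: [-0.2, 1.1, 0.1]
gripper_width: 0.997
[359.35571929 345.42912493 182.16078481] 1.1667
[[253.02449719 183.01387487]]
```

View pics/w2c.png

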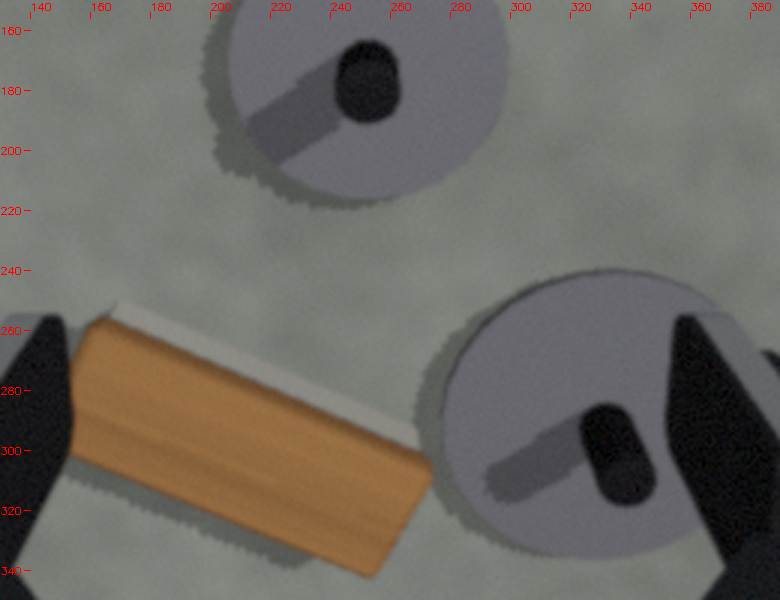

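```bash
python3 - <<'E'
from h import *
w=grab("wrist","w3")
print(bot.state()['ee_pos'])
print(atz(w,(252.7,180),47),atz(w,(252.4,175),11))
m=lambda a,b:(130+a/3,150+b/3)
# large: top centre lower end of pill; 
print(atz(w,m(626,477),47), atz(w,m(605,432),11))
# disc small edges: circle fit by outline at z=11
g=w["img"].astype(int)
pts=[m(229,60),m(508,50),m(380,199),m(300,178),m(465,165),m(243,115),m(497,110)]
P=np.array([atz(w,p,11)[:2] for p in pts])
r=least_squares(lambda q:np.hypot(*(P-q[:2]).T)-46,[358,345]);print(r.x,r.fun.round(1))
pts=[m(444,400),m(470,320),m(600,269),m(700,290),m(590,559),m(500,515),m(690,535)]
P=np.array([atz(w,p,11)[:2] for p in pts])
r=least_squares(lambda q:np.hypot(*(P-q[:2]).T)-59,[515,360]);print(r.x,r.fun.round(1))
E
```

```text
[359.48423905 346.40187616 182.74458449]
[357.11546655 346.64120543  47.        ] [360.18415579 344.76963613  11.        ]
[512.23135641 363.18171501  47.        ] [518.27816291 361.88146757  11.        ]
[357.62115828 346.9542113 ] [-0.1 -0.7  0.5 -0.6  0.9 -0.8 -1.2]
[512.58766794 364.33787149] [ 0.1  4.4 -0.5 -0.5  2.2 -3.5  2.7]
```

```bash
python3 -m pendant '[{"tx":-0.2,"ty":0.1,"tz":-3,"wx":0,"wy":0,"wz":0,"grip":0.2},{"tx":0,"ty":0,"tz":-3.5,"wx":0,"wy":0,"wz":0,"grip":0.2},{"tx":0,"ty":0,"tz":-3.5,"wx":0,"wy":0,"wz":0,"grip":0.2},{"tx":0,"ty":0,"tz":-3,"wx":0,"wy":0,"wz":0,"grip":0.2},{"tx":0,"ty":0,"tz":-1.4,"wx":0,"wy":0,"wz":0,"grip":0.2}]' 40 && python3 -m pendant '[{"tx":0,"ty":0,"tz":0,"wx":0,"wy":0,"wz":0,"grip":0.2},{"tx":0,"ty":0,"tz":0,"wx":0,"wy":0,"wz":0,"grip":-1},{"tx":0,"ty":0,"tz":0,"wx":0,"wy":0,"wz":0,"grip":-1},{"tx":0,"ty":0,"tz":0,"wx":0,"wy":0,"wz":0,"grip":-1},{"tx":0,"ty":0,"tz":0,"wx":0,"wy":0,"wz":0,"grip":-1}]' && python3 -m pendant '[{"tx":0,"ty":0,"tz":0,"wx":0,"wy":0,"wz":0,"grip":-1},{"tx":0,"ty":0,"tz":0,"wx":0,"wy":0,"wz":0,"grip":-1},{"tx":0,"ty":0,"tz":0,"wx":0,"wy":0,"wz":0,"grip":-1}]'; python3 - <<'E'
from h import *
w=grab("wrist","w4")
E
```

```text
t: 1.63
ee_pos: [354.5, 346.8, 34.7]
orientation: [-120.8, 89.7, -147.4]
force: [-0.8, -0.6, -0.0]
gripper_width: 0.597
t: 2.05
ee_pos: [358.5, 348.1, 40.0]
orientation: [63.4, 89.8, 36.7]
force: [-0.2, 0.4, -1.0]
gripper_width: 0.036
t: 2.3
ee_pos: [357.4, 346.9, 38.6]
orientation: [63.0, 89.9, 36.2]
force: [-0.5, -0.4, 0.1]
gripper_width: 0.0
```

View pics/w4.png

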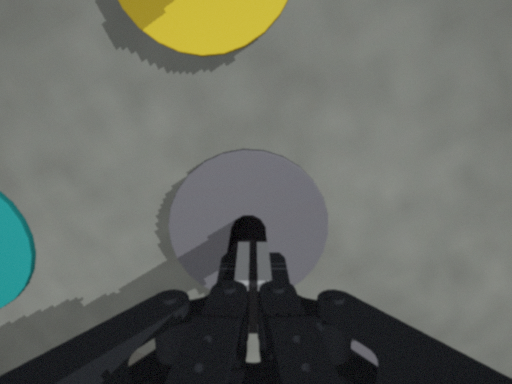

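```bash
python3 - <<'E'
from h import *
st=bot.state();w=grab("wrist");s=grab("scene","s5");d=grab("side","d5")
print(st['ee_pos'],st['joint_pos'])
M=R.from_euler('xyz',st["orientation"],degrees=True).as_matrix()
for a in(-20,0,19): print(a,proj(w,st['ee_pos']+M@[a,0,0]))
crop(w,190,130,320,290,4,"w5c");crop(d,120,130,260,230,5,"d5c");crop(s,300,160,420,290,5,"s5c")
E
```

```text
[357.23685263 346.79938667  38.40283101] [ 3.60671151e+01  1.10824950e+01  1.16375557e+02  2.45464492e-03
  5.25032219e+01 -2.71783299e+01]
-20 [[252.65479856 268.21054028]]
0 [[252.67010001 248.66253284]]
19 [[252.68170546 233.83626121]]
```

View pics/w5c.png

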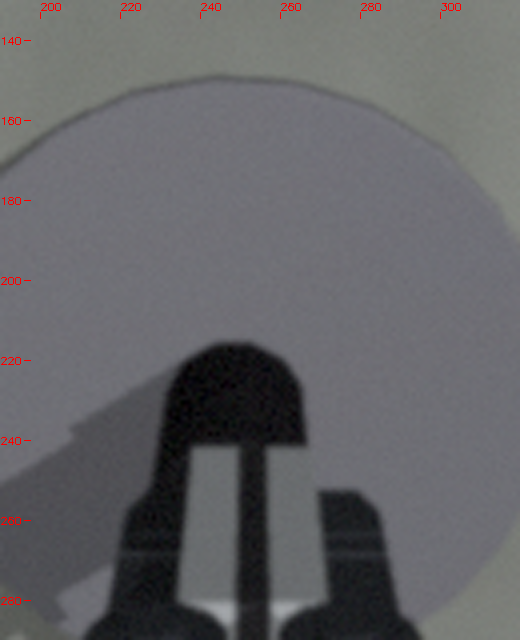

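View pics/d5c.png

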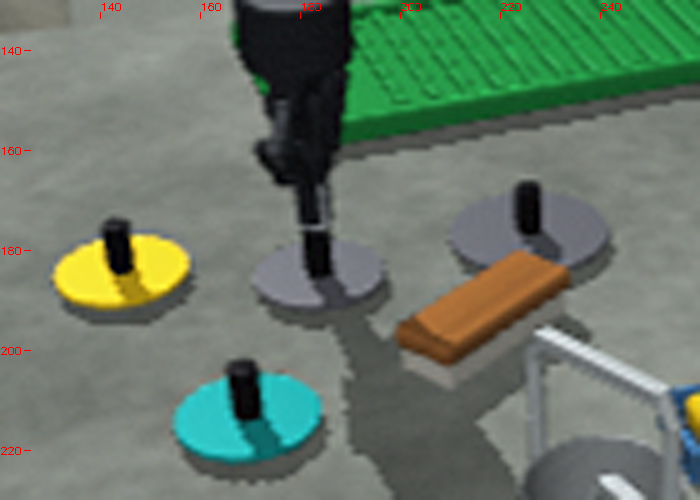

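View pics/s5c.png

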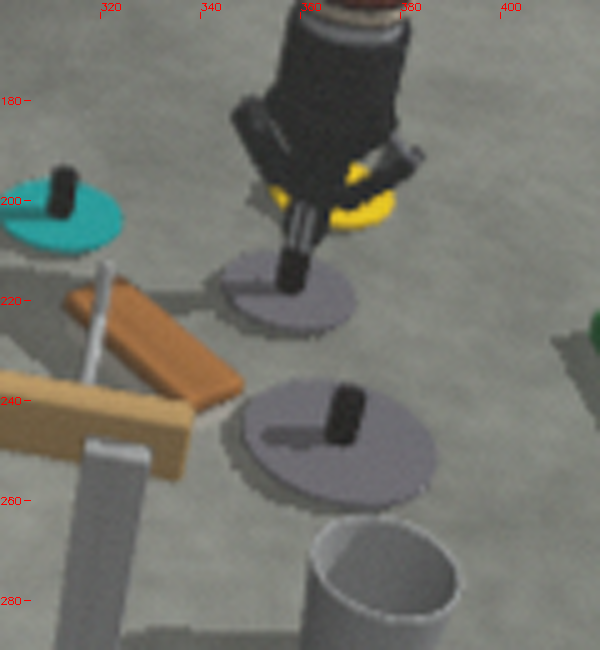

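```bash
python3 - <<'E'
from h import *
st=bot.state();w=grab("wrist");s=grab("scene");d=grab("side")
p=np.array([357.3,346.8,38])
M=R.from_euler('xyz',st["orientation"],degrees=True).as_matrix()
for z in (0,8,11,19,30,38,47,58): print(z,proj(s,[p[0],p[1],z]).round(1),proj(d,[p[0],p[1],z]).round(1),proj(w,[p[0],p[1],z]).round(1),proj(w,np.array([p[0],p[1],z])+M@[0,0,-11]).round(1))
crop(s,320,170,400,235,8,"s6");crop(d,160,130,210,200,8,"d6")
E
```

```text
0 [[357.6 219.5]] [[183.8 186.8]] [[253.1 221.8]] [[253.1 204.5]]
8 [[358.  217.6]] [[183.6 184.8]] [[253.2 226.7]] [[253.2 208.7]]
11 [[358.2 216.9]] [[183.5 184.1]] [[253.2 228.6]] [[253.2 210.4]]
19 [[358.6 215.1]] [[183.3 182.2]] [[253.2 234. ]] [[253.2 215.1]]
30 [[359.1 212.5]] [[183.  179.5]] [[253.2 242.2]] [[253.2 222.3]]
38 [[359.5 210.6]] [[182.8 177.5]] [[253.2 248.9]] [[253.2 228.2]]
47 [[360.  208.5]] [[182.6 175.3]] [[253.2 257.1]] [[253.2 235.4]]
58 [[360.5 205.9]] [[182.3 172.6]] [[253.3 268.4]] [[253.3 245.4]]
```

View pics/s6.png

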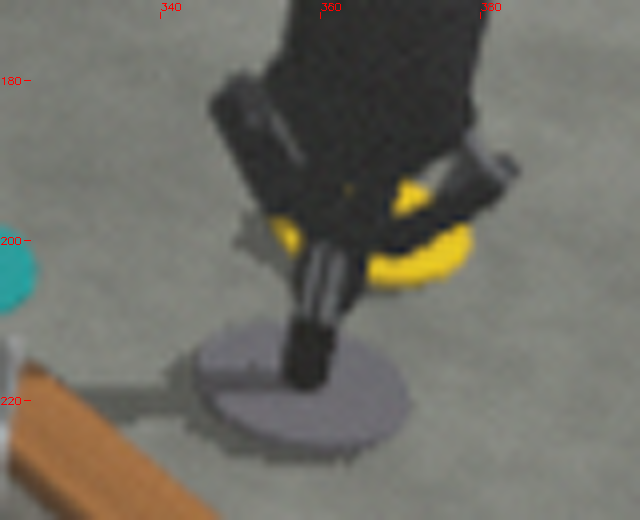

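View pics/d6.png

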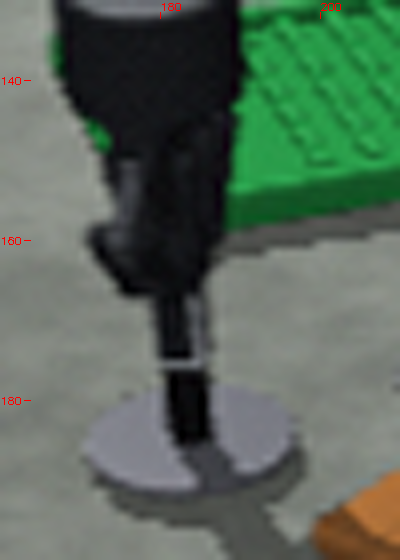

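```bash
python3 -m pendant '[{"tx":0,"ty":0,"tz":0.3,"wx":0,"wy":0,"wz":0,"grip":0.2},{"tx":0,"ty":0,"tz":0,"wx":0,"wy":0,"wz":0,"grip":0.2},{"tx":0,"ty":0,"tz":0,"wx":0,"wy":0,"wz":0,"grip":0.2},{"tx":0,"ty":0,"tz":0,"wx":0,"wy":0,"wz":0,"grip":0.2},{"tx":0,"ty":0,"tz":-1,"wx":0,"wy":0,"wz":0,"grip":0.2}]' && python3 -m pendant '[{"tx":0,"ty":0,"tz":-1,"wx":0,"wy":0,"wz":0,"grip":0.2},{"tx":0,"ty":0,"tz":-1,"wx":0,"wy":0,"wz":0,"grip":0.2},{"tx":0,"ty":0,"tz":0,"wx":0,"wy":0,"wz":0,"grip":0.2},{"tx":0,"ty":0,"tz":0,"wx":0,"wy":0,"wz":0,"grip":0.2}]'; python3 - <<'E'
from h import *
w=grab("wrist","w7");s=grab("scene");d=grab("side")
print(bot.state()['ee_pos'])
crop(s,320,170,400,235,4,"s7");crop(d,150,130,230,200,4,"d7")
a=cv2.imread("pics/s7.png");b=cv2.imread("pics/d7.png");h=min(a.shape[0],b.shape[0]);c=np.hstack([a[:h],b[:h]]);
ww=w["img"][100:100+h,100:420];h=min(h,ww.shape[0]);cv2.imwrite("pics/c7.png",np.hstack([c[:h],ww[:h]])[:, :960][:, 180:980] if 0 else cv2.resize(np.hstack([c[:h],ww[:h]]),(800,int(h*800/960))))
E
```

```text
t: 3.07
ee_pos: [358.7, 348.0, 32.6]
orientation: [62.9, 89.7, 36.2]
force: [0.5, 0.9, 0.4]
gripper_width: 0.598
t: 3.4
ee_pos: [355.7, 345.7, 9.3]
orientation: [-117.0, 89.8, -143.7]
force: [0.5, 0.8, 0.2]
gripper_width: 0.602
[357.22378785 346.85568236  11.06164809]
```

View pics/c7.png

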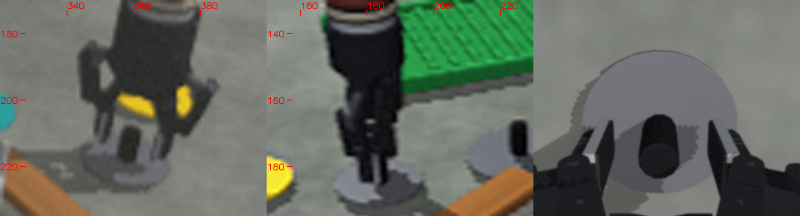

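```bash
python3 -m pendant '[{"tx":0,"ty":0,"tz":0,"wx":0,"wy":0,"wz":0,"grip":-1},{"tx":0,"ty":0,"tz":0,"wx":0,"wy":0,"wz":0,"grip":-1},{"tx":0,"ty":0,"tz":0,"wx":0,"wy":0,"wz":0,"grip":-1},{"tx":0,"ty":0,"tz":0,"wx":0,"wy":0,"wz":0,"grip":-1},{"tx":0,"ty":0,"tz":0,"wx":0,"wy":0,"wz":0,"grip":-1}]' 40; python3 - <<'E'
from h import *
w=grab("wrist","w8")
E
```

```text
t: 3.97
ee_pos: [357.6, 347.1, 11.6]
orientation: [61.5, 89.9, 34.8]
force: [0.2, -0.6, 2.0]
gripper_width: 0.218
```

View pics/w8.png

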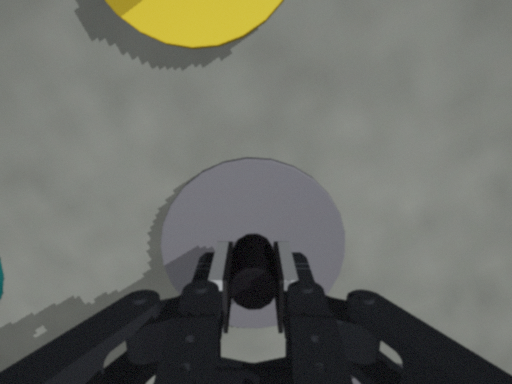

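```bash
python3 -m pendant '[{"tx":0,"ty":0,"tz":2,"wx":0,"wy":0,"wz":0,"grip":-1},{"tx":0,"ty":0,"tz":4,"wx":0,"wy":0,"wz":0,"grip":-1},{"tx":0,"ty":0,"tz":4,"wx":0,"wy":0,"wz":0,"grip":-1},{"tx":0,"ty":0,"tz":4,"wx":0,"wy":0,"wz":0,"grip":-1},{"tx":0,"ty":-1,"tz":4,"wx":0,"wy":0,"wz":-3,"grip":-1}]' && python3 -m pendant '[{"tx":0,"ty":-3,"tz":2,"wx":0,"wy":0,"wz":-4,"grip":-1},{"tx":0,"ty":-3.9,"tz":0,"wx":0,"wy":0,"wz":-4,"grip":-1},{"tx":0,"ty":-3.9,"tz":0,"wx":0,"wy":0,"wz":-4,"grip":-1},{"tx":0,"ty":-3.9,"tz":0,"wx":0,"wy":0,"wz":-4,"grip":-1},{"tx":0,"ty":-3.9,"tz":0,"wx":0,"wy":0,"wz":-4,"grip":-1}]' && python3 -m pendant '[{"tx":0,"ty":-3.9,"tz":0,"wx":0,"wy":0,"wz":-4,"grip":-1},{"tx":0,"ty":-3.9,"tz":0,"wx":0,"wy":0,"wz":-4,"grip":-1},{"tx":0,"ty":-3.9,"tz":0,"wx":0,"wy":0,"wz":-4,"grip":-1},{"tx":0,"ty":-3.9,"tz":0,"wx":0,"wy":0,"wz":-4,"grip":-1},{"tx":0,"ty":-3.9,"tz":0,"wx":0,"wy":0,"wz":-4,"grip":-1}]' && python3 -m pendant '[{"tx":0,"ty":-3.9,"tz":0,"wx":0,"wy":0,"wz":-4,"grip":-1},{"tx":0,"ty":-3.9,"tz":0,"wx":0,"wy":0,"wz":-4,"grip":-1},{"tx":0,"ty":-3.9,"tz":0,"wx":0,"wy":0,"wz":-4,"grip":-1},{"tx":0,"ty":-3.9,"tz":0,"wx":0,"wy":0,"wz":-4,"grip":-1},{"tx":0,"ty":-3.9,"tz":0,"wx":0,"wy":0,"wz":-4,"grip":-1}]'; python3 - <<'E'
from h import *
w=grab("wrist","w9");s=grab("scene","s9");d=grab("side","d9")
E
```

```text
t: 4.43
ee_pos: [356.5, 337.2, 192.4]
orientation: [150.9, 90.0, 121.2]
force: [0.3, 0.3, -0.5]
gripper_width: 0.22
t: 4.85
ee_pos: [356.3, 149.3, 210.8]
orientation: [28.5, 90.0, -21.4]
force: [0.1, -0.2, -0.8]
gripper_width: 0.217
t: 5.27
ee_pos: [356.2, -45.9, 210.7]
orientation: [71.0, 90.0, 1.0]
force: [1.6, -0.1, -1.1]
gripper_width: 0.216
t: 5.68
ee_pos: [356.2, -241.0, 210.6]
orientation: [164.6, 90.0, 74.6]
force: [1.2, -0.0, -0.2]
gripper_width: 0.219
```

View pics/w9.png

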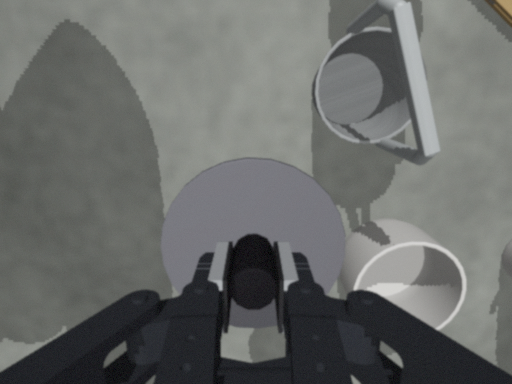

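View pics/d9.png

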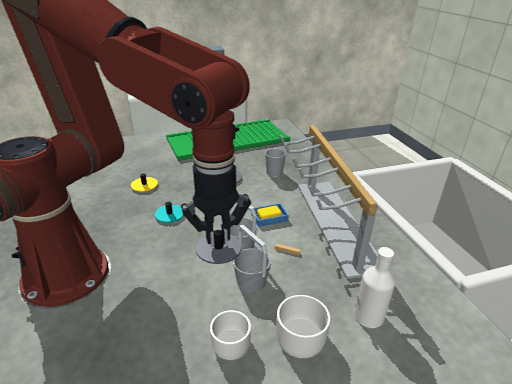

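View pics/s9.png

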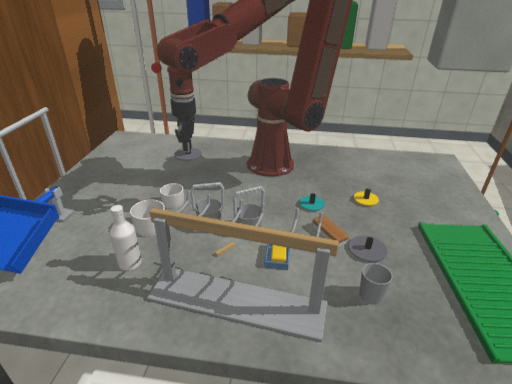

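```bash
python3 - <<'E'
from h import *
s=grab("scene");d=grab("side");w=grab("wrist")
crop(s,130,175,195,240,9,"s10");crop(d,200,290,335,370,5,"d10");crop(w,150,145,350,335,4,"w10")
E
```

View pics/s10.png

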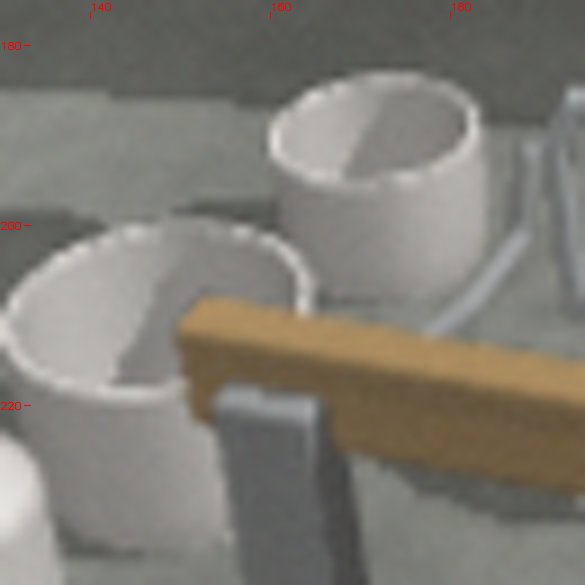

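View pics/d10.png

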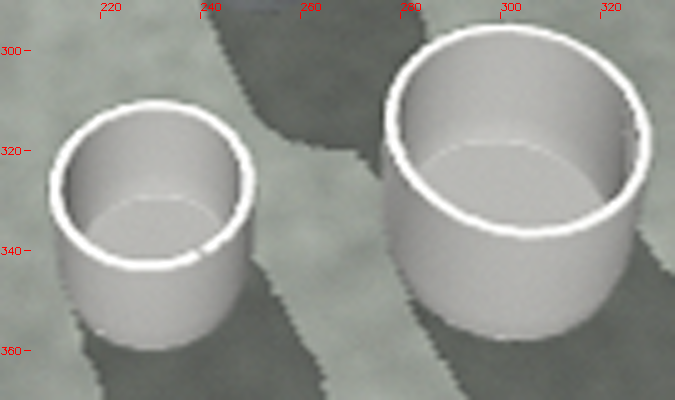

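View pics/w10.png

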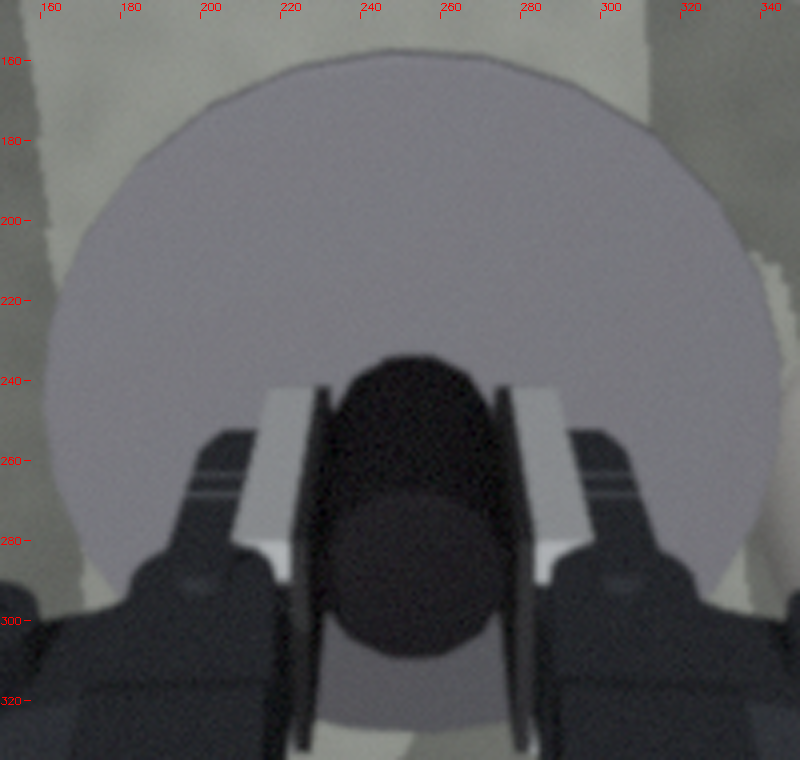

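```bash
cat >> h.py <<'E'
def fitc(v,pts,z,r,x0):
    P=np.array([atz(v,p,z)[:2] for p in pts])
    q=least_squares(lambda q:np.hypot(*(P-q[:2]).T)-r,x0,loss='soft_l1');f=np.hypot(*(P-q.x).T)-r
    return q.x.round(1),f.round(1)
def fitjoint(sets,z,r,x0):
    # sets: list of (v,pts)
    Ps=[np.array([atz(v,p,z)[:2] for p in pts]) for v,pts in sets]
    q=least_squares(lambda q:np.concatenate([np.hypot(*(P-q[:2]).T)-r for P in Ps]),x0)
    return q.x.round(1)
E
python3 - <<'E'
from h import *
s=grab("scene");d=grab("side");w=grab("wrist")
A=lambda l,k,x,y:[(x+a/k,y+b/k) for a,b in l]
ss=A([(270,140),(385,73),(480,130),(310,95),(455,92),(375,187),(300,170),(460,165)],9,130,175)
sl=A([(2,320),(170,220),(50,262),(110,232),(250,232),(300,270),(130,398),(60,375),(180,395)],9,130,175)
ds=A([(49,185),(255,180),(152,100),(150,270),(80,122),(225,122),(75,240),(230,238)],5,200,290)
dl=A([(384,115),(651,140),(500,25),(530,238),(420,55),(610,65),(415,185),(625,210)],5,200,290)
print('S',fitc(s,ss,60,42,[360,-320]),fitc(d,ds,60,42,[360,-320]))
print('L',fitc(s,sl,75,55,[510,-350]),fitc(d,dl,75,55,[510,-350]))
print('Lw',fitc(w,[(357,285),(410,242),(466,287),(440,327),(380,250),(450,258)],75,55,[510,-350]))
st=bot.state();print(st['ee_pos'])
f=eyes.grab_frame("wrist");T=np.array(f["tool_from_camera"])
v=dict(F=w["F"],cx=w["cx"],cy=w["cy"],C=np.linalg.inv(T))
pts=A([(410,48),(46,400),(782,370),(215,103),(85,235),(720,205),(412,731),(120,585),(710,590),(300,66),(575,85)],4,150,145)
def hit(p,a):
    o,dd=ray(v,p);return (o+dd*(a-o[0])/dd[0])[1:]
q=least_squares(lambda q:np.hypot(*(np.array([hit(p,q[2]) for p in pts])-q[:2]).T)-46,[0,0,0.]);print(q.x,q.fun.round(1))
E
```

```text
S (array([ 363.8, -319.3]), array([ 0.2,  2.3, -1. , -0.2, -2.6,  0.3, -3.1,  3.2])) (array([ 358.8, -322.5]), array([ 0.6,  0.3, -0.4,  0.4,  1.9,  0. , -0.7,  0.5]))
L (array([ 513.7, -347.4]), array([-0.4,  1.7, -0.8,  1.1, -1.8, -3.1,  0. , -6.7,  1.8])) (array([ 508.8, -351.9]), array([ 1.1, -0.4,  0.2, -0.8, -1. , -0.7, -1.1,  0.9]))
Lw (array([ 509.1, -347.5]), array([-3.9, -0.4,  0.9, -1.3,  1.2, -3.5]))
[ 357.09765372 -237.85476283  210.80850903]
[0.92930754 0.405301   1.55217453] [ 0.3 -0.  -0.   0.1  0.1 -0.4  0.6 -0.7 -0.   0.1 -0.1]
```

```bash
python3 -m pendant '[{"tx":0.2,"ty":-3.9,"tz":0,"wx":0,"wy":0,"wz":0,"grip":-1},{"tx":0,"ty":-3.5,"tz":-1,"wx":0,"wy":0,"wz":0,"grip":-1},{"tx":0,"ty":-0.7,"tz":-3.5,"wx":0,"wy":0,"wz":0,"grip":-1},{"tx":0,"ty":0,"tz":-3.5,"wx":0,"wy":0,"wz":0,"grip":-1},{"tx":0,"ty":0,"tz":0,"wx":0,"wy":0,"wz":0,"grip":-1}]' && python3 -m pendant '[{"tx":0,"ty":0,"tz":0,"wx":0,"wy":0,"wz":0,"grip":-1},{"tx":0,"ty":0,"tz":0,"wx":0,"wy":0,"wz":0,"grip":-1}]'; python3 - <<'E'
from h import *
s=grab("scene");d=grab("side");w=grab("wrist","w11")
P=[]
for i in range(4): P.append(bot.state()['ee_pos'])
print(P)
crop(s,140,130,210,220,6,"s11");crop(d,170,270,290,370,6,"d11")
E
```

```text
t: 6.6
ee_pos: [355.3, -315.6, 124.3]
orientation: [-140.5, 89.2, 129.8]
force: [-0.8, 1.9, -2.4]
gripper_width: 0.218
t: 6.77
ee_pos: [359.8, -320.2, 132.3]
orientation: [41.7, 89.9, -48.0]
force: [0.2, 0.1, -0.6]
gripper_width: 0.218
[array([ 360.60524783, -321.36560886,  133.77290018]), array([ 360.60524783, -321.36560886,  133.77290018]), array([ 360.60524783, -321.36560886,  133.77290018]), array([ 360.60524783, -321.36560886,  133.77290018])]
```

View pics/s11.png

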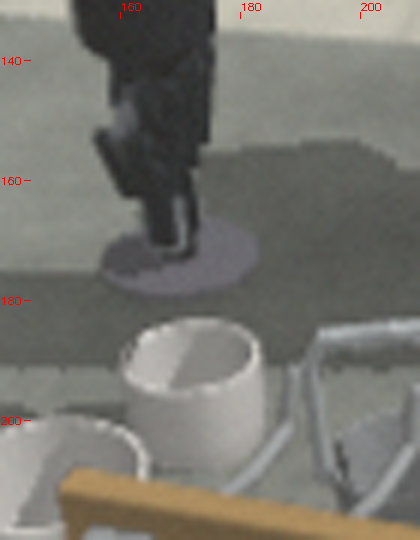

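View pics/d11.png

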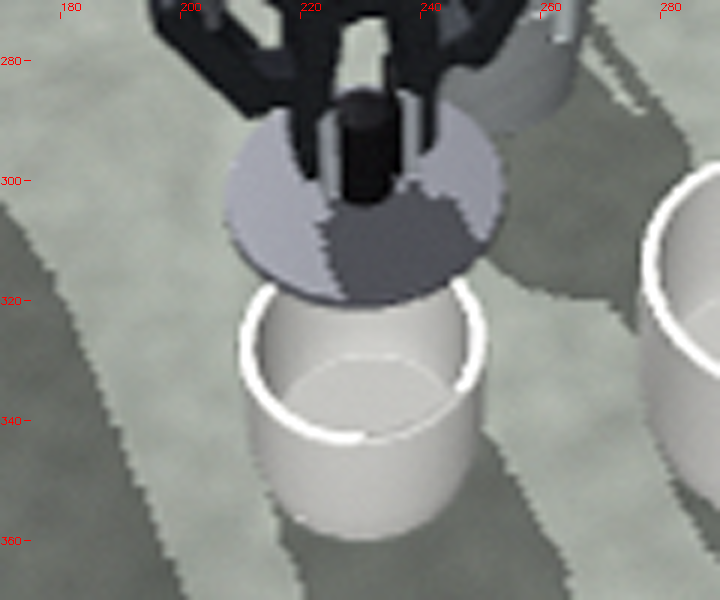

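```bash
python3 - <<'E'
from h import *
s=grab("scene");d=grab("side")
print(bot.state()['ee_pos'])
A=lambda l,k,x,y:[(x+a/k,y+b/k) for a,b in l]
dd=A([(224,200),(505,190),(358,303),(250,258),(480,258),(243,150),(285,108),(490,140)],6,170,270)
sd=A([(98,260),(260,248),(178,297),(120,283),(235,283),(125,235),(240,228)],6,140,130)
for z in(126,130,134): print(z,fitc(d,dd,z,46,[360,-320]),fitc(s,sd,z,46,[360,-320]))
E
```

```text
[ 360.20082235 -321.13748374  133.2115418 ]
126 (array([ 363.2, -316.4]), array([ 0.9, -0.2, -0.2, -0.1,  1. , -0.4,  0.4,  0.2])) (array([ 359. , -319.4]), array([ 1.9,  0. ,  0.3, -3.9,  1.2,  0.5, -0.1]))
130 (array([ 362.4, -319.8]), array([ 0.7, -0.5, -0.4, -0.4,  0.7, -0.7,  0.1, -0.2])) (array([ 365.8, -316.7]), array([ 1.4, -0.1, -0. , -4.3,  1. ,  0.1, -0.3]))
134 (array([ 361.7, -323.2]), array([ 0.4, -0.9, -0.7, -0.6,  0.3, -1. , -0.2, -0.6])) (array([ 372.5, -313.9]), array([ 1. , -0.3, -0.3, -4.6,  0.7, -0.3, -0.5]))
```

```bash
python3 -m pendant '[{"tx":-0.3,"ty":-0.25,"tz":-2,"wx":0,"wy":0,"wz":0,"grip":-1},{"tx":0,"ty":0,"tz":-2,"wx":0,"wy":0,"wz":0,"grip":-1},{"tx":0,"ty":0,"tz":-1.4,"wx":0,"wy":0,"wz":0,"grip":-1},{"tx":0,"ty":0,"tz":0,"wx":0,"wy":0,"wz":0,"grip":-1},{"tx":0,"ty":0,"tz":0,"wx":0,"wy":0,"wz":0,"grip":-1}]' ; python3 - <<'E'
from h import *
s=grab("scene");d=grab("side");w=grab("wrist","w12")
crop(s,140,150,210,220,8,"s12");crop(d,190,280,280,370,7,"d12")
E
```

```text
t: 7.43
ee_pos: [355.9, -322.5, 77.2]
orientation: [-139.4, 90.0, 130.9]
force: [-0.3, -0.6, -0.9]
gripper_width: 0.219
```

View pics/s12.png

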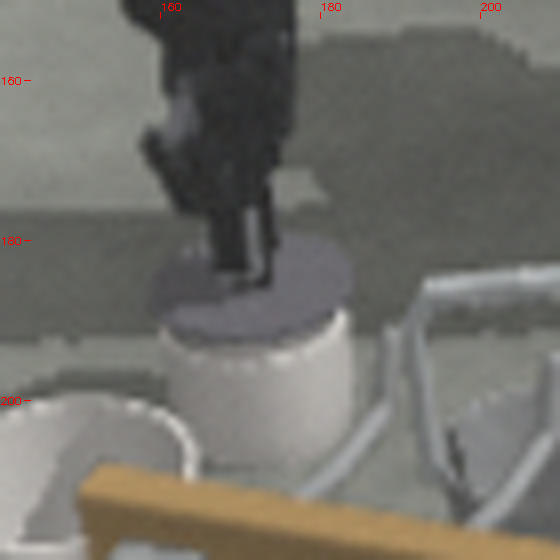

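View pics/d12.png

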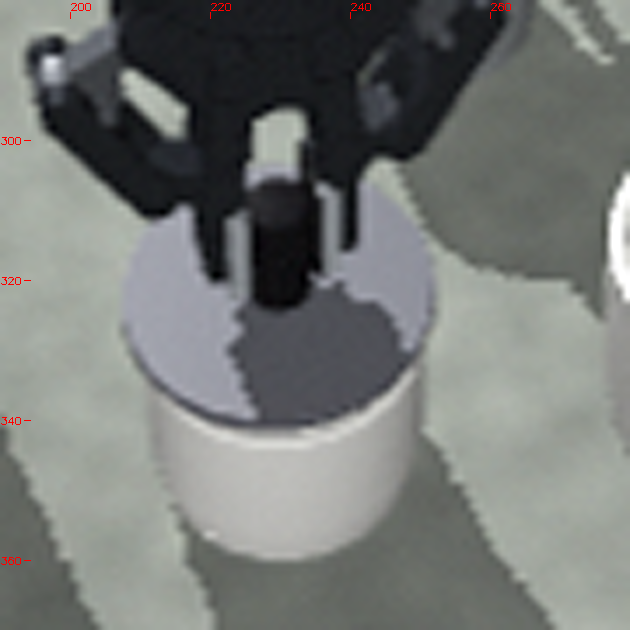

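View pics/w12.png

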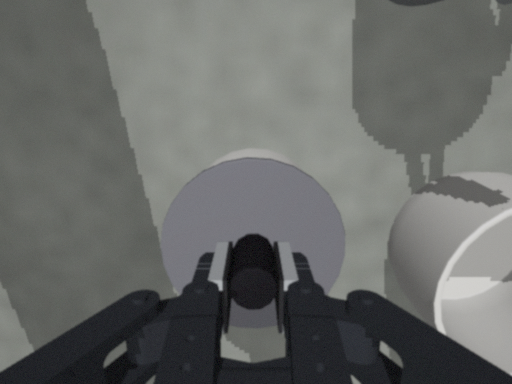

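```bash
python3 - <<'E'
from h import *
s=grab("scene");d=grab("side")
A=lambda l,k,x,y:[(x+a/k,y+b/k) for a,b in l]
dd=A([(123,310),(437,295),(280,427),(150,368),(410,365),(145,250),(185,210),(420,240)],7,190,280)
sd=A([(150,295),(353,270),(235,345),(175,325),(330,310),(310,236)],8,140,150)
for z in(73,75,77): print(z,fitc(d,dd,z,46,[360,-320]),fitc(s,sd,z,46,[360,-320]))
E
```

```text
73 (array([ 358.8, -322.1]), array([ 0.3, -0.7, -0.6, -1.3, -0.9, -1.9, -3. , -1.4])) (array([ 357.3, -321.6]), array([-1.1, -0.7,  5.6, -1.2, -1.1, -0. ]))
75 (array([ 358.5, -323.5]), array([ 0.2, -0.8, -0.6, -1.3, -0.9, -2.1, -3.2, -1.6])) (array([ 360.5, -320.4]), array([-1.3, -0.8,  5.4, -1.4, -1.2, -0.1]))
77 (array([ 358.2, -324.9]), array([ 0.1, -1. , -0.5, -1.3, -1. , -2.2, -3.5, -1.9])) (array([ 363.6, -319.1]), array([-1.5, -0.9,  5.1, -1.7, -1.3, -0.1]))
```

```bash
python3 -m pendant '[{"tx":0.1,"ty":0.1,"tz":-0.4,"wx":0,"wy":0,"wz":0,"grip":-1},{"tx":0,"ty":0,"tz":-0.4,"wx":0,"wy":0,"wz":0,"grip":-1},{"tx":0,"ty":0,"tz":-0.2,"wx":0,"wy":0,"wz":0,"grip":-1},{"tx":0,"ty":0,"tz":-0.2,"wx":0,"wy":0,"wz":0,"grip":-1},{"tx":0,"ty":0,"tz":0,"wx":0,"wy":0,"wz":0,"grip":-1}]' ; python3 - <<'E'
from h import *
s=grab("scene");d=grab("side");w=grab("wrist","w13")
crop(s,140,150,210,220,6,"s13");crop(d,190,290,280,370,6,"d13")
a=cv2.imread("pics/s13.png");b=cv2.imread("pics/d13.png");h=min(a.shape[0],b.shape[0]);cv2.imwrite("pics/c13.png",cv2.resize(np.hstack([a[:h],b[:h]]),None,fx=.83,fy=.83))
E
```

```text
t: 8.1
ee_pos: [356.9, -321.4, 65.6]
orientation: [-141.3, 89.9, 129.0]
force: [-1.8, 2.6, 6.1]
gripper_width: 0.219
```

View pics/c13.png

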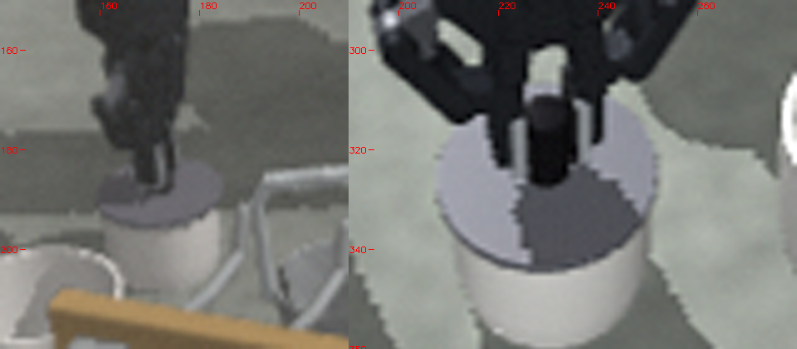

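View pics/w13.png

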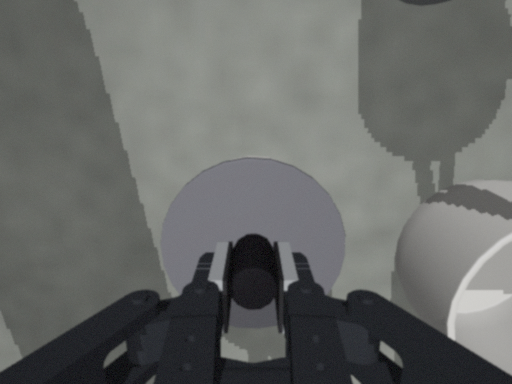

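```bash
python3 -m pendant '[{"tx":0,"ty":0.1,"tz":0,"wx":0,"wy":0,"wz":0,"grip":-1},{"tx":0,"ty":0,"tz":0,"wx":0,"wy":0,"wz":0,"grip":-1},{"tx":0,"ty":0,"tz":0,"wx":0,"wy":0,"wz":0,"grip":-1}]' && python3 -m pendant '[{"tx":-0.1,"ty":0,"tz":0,"wx":0,"wy":0,"wz":0,"grip":-1},{"tx":0,"ty":0,"tz":0,"wx":0,"wy":0,"wz":0,"grip":-1},{"tx":0,"ty":0,"tz":0,"wx":0,"wy":0,"wz":0,"grip":-1}]'&& python3 -m pendant '[{"tx":0,"ty":0,"tz":-0.1,"wx":0,"wy":0,"wz":0,"grip":-1},{"tx":0,"ty":0,"tz":0,"wx":0,"wy":0,"wz":0,"grip":-1},{"tx":0,"ty":0,"tz":0,"wx":0,"wy":0,"wz":0,"grip":-1}]'; python3 -c "
from h import *
print(bot.state()['force'],bot.state()['ee_pos'])
d=grab('side');crop(d,190,290,280,370,8,'d14')"
```

```text
t: 8.5
ee_pos: [357.0, -321.3, 65.6]
orientation: [-26.7, 89.9, -116.4]
force: [-2.5, 0.5, 5.7]
gripper_width: 0.221
t: 8.75
ee_pos: [356.9, -321.3, 65.6]
orientation: [59.7, 89.9, -30.0]
force: [0.7, -1.2, 3.6]
gripper_width: 0.224
t: 9.0
ee_pos: [357.0, -321.3, 65.5]
orientation: [62.2, 89.9, -27.6]
force: [0.4, 1.3, 11.0]
gripper_width: 0.219
[ 0.39269769  1.304947   11.02680666] [ 356.95615667 -321.34860035   65.53756832]
```

View pics/d14.png

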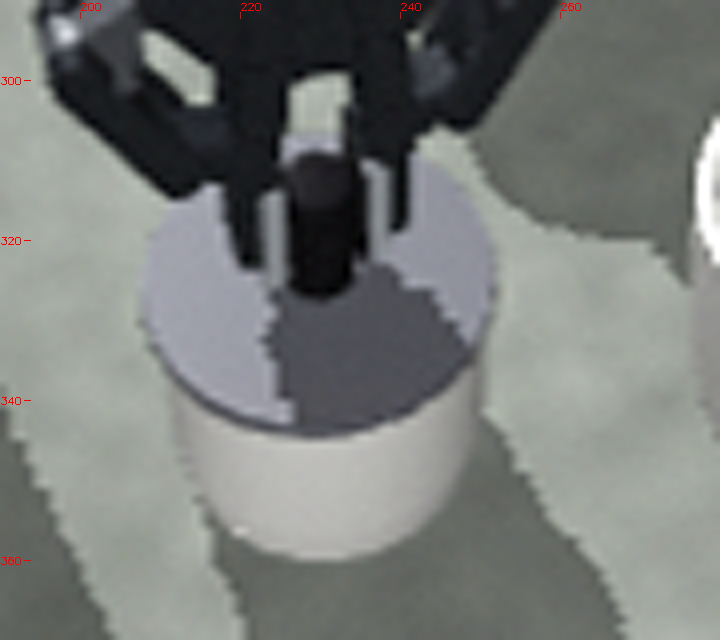

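```bash
python3 - <<'E'
from h import *
d=grab("side");s=grab("scene")
A=lambda l,k,x,y:[(x+a/k,y+b/k) for a,b in l]
dd=A([(142,300),(497,270),(318,430),(175,368),(465,360),(160,240),(480,215)],8,190,290)
print(fitc(d,dd,65,46,[360,-320]))
# tub bottom outline points -> circle at z=0 r42
db=A([(215,510),(240,538),(275,555),(320,563),(370,556),(410,540),(445,505)],8,190,290)
print(fitc(d,db,0,42,[360,-320]))
db0=A([(80,305),(100,330),(130,346),(155,351),(185,345),(215,330),(238,300)],5,200,290)
print(fitc(d,db0,0,42,[360,-320]))
crop(s,140,150,210,220,9,"s14")
E
```

```text
(array([ 358.3, -321.6]), array([-0.1, -0.6,  0.2, -0.9, -0.5, -2.4, -1. ]))
(array([ 360.6, -318.7]), array([-1.8, -0.1,  0.4,  0.6,  0.2,  0.1, -1.8]))
(array([ 362.1, -317.8]), array([-2.2, -0.6,  0.6,  1.5,  0.4, -0.4, -3. ]))
```

View pics/s14.png

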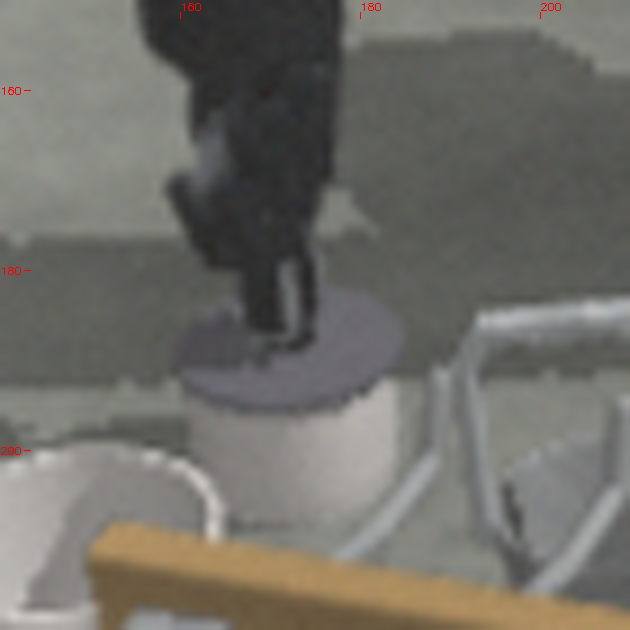

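```bash
python3 -m pendant '[{"tx":0,"ty":0,"tz":0.1,"wx":0,"wy":0,"wz":0,"grip":-1},{"tx":0,"ty":0,"tz":0,"wx":0,"wy":0,"wz":0,"grip":0.2},{"tx":0,"ty":0,"tz":0,"wx":0,"wy":0,"wz":0,"grip":0.2},{"tx":0,"ty":0,"tz":0,"wx":0,"wy":0,"wz":0,"grip":0.2},{"tx":0,"ty":0,"tz":0,"wx":0,"wy":0,"wz":0,"grip":0.2}]' && python3 -m pendant '[{"tx":0,"ty":0,"tz":1.5,"wx":0,"wy":0,"wz":0,"grip":0.2},{"tx":0,"ty":0,"tz":3,"wx":0,"wy":0,"wz":0,"grip":0.2},{"tx":0,"ty":0,"tz":3.5,"wx":0,"wy":0,"wz":0,"grip":0.2},{"tx":0,"ty":0,"tz":3.5,"wx":0,"wy":0,"wz":0,"grip":0.2},{"tx":0,"ty":0,"tz":0,"wx":0,"wy":0,"wz":0,"grip":0.2}]' ; python3 - <<'E'
from h import *
s=grab("scene");d=grab("side");w=grab("wrist","w15")
crop(s,140,150,210,220,5,"s15");crop(d,190,290,280,370,5,"d15")
a=cv2.imread("pics/s15.png");b=cv2.imread("pics/d15.png");h=min(a.shape[0],b.shape[0]);cv2.imwrite("pics/c15.png",np.hstack([a[:h],b[:h]]))
E
```

```text
t: 9.57
ee_pos: [355.4, -320.1, 64.2]
orientation: [-137.7, 89.9, 132.6]
force: [-0.4, -0.8, 0.7]
gripper_width: 0.601
t: 9.98
ee_pos: [359.4, -324.9, 187.7]
orientation: [39.2, 89.2, -50.5]
force: [0.9, -1.1, 0.5]
gripper_width: 0.602
```

View pics/c15.png

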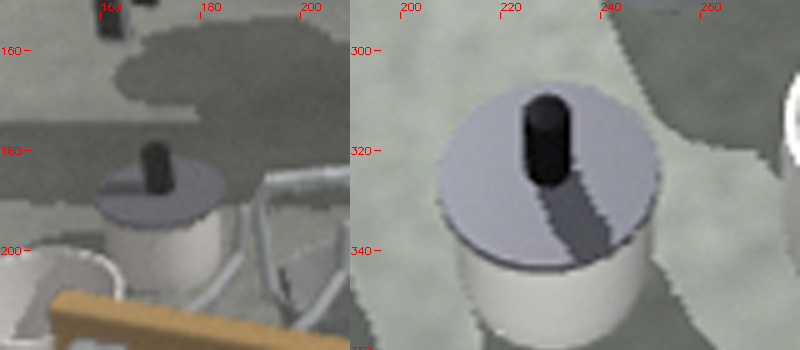

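View pics/w15.png

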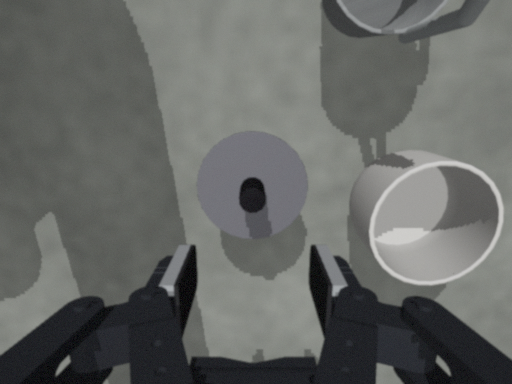

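```bash
python3 - <<'E'
from h import *
w=grab("wrist");print(bot.state()['ee_pos'])
print(fitc(w,[(370,228),(503,213),(440,161),(430,283),(392,180),(480,175),(400,274),(485,257)],75,55,[510,-350]))
print(fitc(w,[(196,185),(308,183),(252,131),(255,238),(213,147),(292,147)],65,46,[357,-321]))
E
python3 -m pendant '[{"tx":0.9,"ty":3.8,"tz":2,"wx":0,"wy":0,"wz":0,"grip":0.2},{"tx":0.9,"ty":3.8,"tz":1,"wx":0,"wy":0,"wz":0,"grip":0.2},{"tx":0.9,"ty":3.8,"tz":0,"wx":0,"wy":0,"wz":0,"grip":0.2},{"tx":0.9,"ty":3.8,"tz":0,"wx":0,"wy":0,"wz":0,"grip":0.2},{"tx":0.9,"ty":3.8,"tz":0,"wx":0,"wy":0,"wz":0,"grip":0.2}]' && python3 -m pendant '[{"tx":0.9,"ty":3.8,"tz":0,"wx":0,"wy":0,"wz":0,"grip":0.2},{"tx":0.9,"ty":3.8,"tz":0,"wx":0,"wy":0,"wz":0,"grip":0.2},{"tx":0.9,"ty":3.8,"tz":0,"wx":0,"wy":0,"wz":0,"grip":0.2},{"tx":0.9,"ty":3.8,"tz":0,"wx":0,"wy":0,"wz":0,"grip":0.2},{"tx":0.9,"ty":3.8,"tz":0,"wx":0,"wy":0,"wz":0,"grip":0.2}]' && python3 -m pendant '[{"tx":0.9,"ty":3.8,"tz":0,"wx":0,"wy":0,"wz":0,"grip":0.2},{"tx":0.9,"ty":3.8,"tz":0,"wx":0,"wy":0,"wz":0,"grip":0.2},{"tx":0.9,"ty":3.8,"tz":0,"wx":0,"wy":0,"wz":0,"grip":0.2},{"tx":0.9,"ty":3.8,"tz":0,"wx":0,"wy":0,"wz":0,"grip":0.2},{"tx":0.9,"ty":3.8,"tz":0,"wx":0,"wy":0,"wz":0,"grip":0.2}]' && python3 -m pendant '[{"tx":0.9,"ty":3.8,"tz":-1,"wx":0,"wy":0,"wz":0,"grip":0.2},{"tx":0.8,"ty":3.8,"tz":-2,"wx":0,"wy":0,"wz":0,"grip":0.2},{"tx":0.5,"ty":3.8,"tz":-2,"wx":0,"wy":0,"wz":0,"grip":0.2},{"tx":0,"ty":0,"tz":0,"wx":0,"wy":0,"wz":0,"grip":0.2},{"tx":0,"ty":0,"tz":0,"wx":0,"wy":0,"wz":0,"grip":0.2}]'; python3 - <<'E'
from h import *
w=grab("wrist","w16");print(bot.state()['ee_pos'])
crop(w,120,80,390,290,3,"w16c")
E
```

```text
[ 355.32832084 -319.95814822  178.71240802]
(array([ 505.6, -347.8]), array([-1.9, -0.8, -2. , -1.4, -0.2, -4.3, -4.6, -0.4]))
(array([ 355.9, -319.3]), array([ 0.1, -0.1, -0.3, -1.1, -0.5, -0.1]))
t: 10.6
ee_pos: [399.4, -130.5, 207.0]
orientation: [-119.9, 89.8, 150.3]
force: [0.7, -0.5, 0.5]
gripper_width: 0.606
t: 11.02
ee_pos: [444.0, 59.3, 206.6]
orientation: [-90.0, 89.8, -179.7]
force: [0.5, -0.4, 0.4]
gripper_width: 0.597
t: 11.43
ee_pos: [489.0, 248.8, 206.1]
orientation: [-68.1, 89.7, -157.8]
force: [0.9, -0.6, -0.2]
gripper_width: 0.599
t: 11.85
ee_pos: [508.8, 358.1, 154.9]
orientation: [-60.0, 89.4, -149.6]
force: [-0.6, -0.6, 0.2]
gripper_width: 0.601
[510.02117018 357.38105787 157.08423503]
```

View pics/w16c.png

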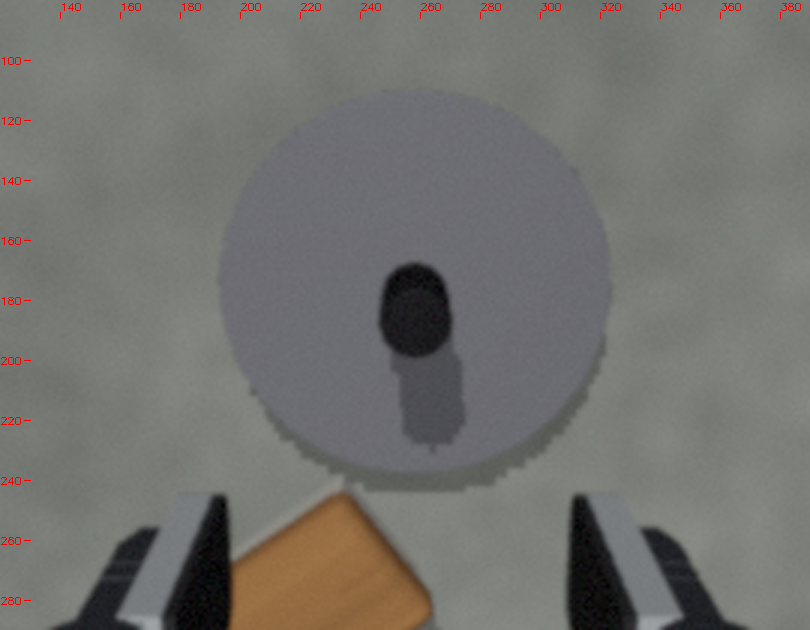

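```bash
cat >> h.py <<'E'
def toolview(w):
    f=eyes.grab_frame("wrist");return dict(F=w["F"],cx=w["cx"],cy=w["cy"],C=np.linalg.inv(np.array(f["tool_from_camera"])))
def hit(v,p,a):
    o,dd=ray(v,p);return (o+dd*(a-o[0])/dd[0])[1:]
def fitt(v,pts,r,a=None):
    if a is None: q=least_squares(lambda q:np.hypot(*(np.array([hit(v,p,q[2]) for p in pts])-q[:2]).T)-r,[0,0,50.])
    else: q=least_squares(lambda q:np.hypot(*(np.array([hit(v,p,a) for p in pts])-q[:2]).T)-r,[0,0.])
    return q.x.round(1),q.fun.round(1)
E
python3 - <<'E'
from h import *
w=grab("wrist");v=toolview(w);P=[]
for i in range(8): P.append(bot.state()['ee_pos']); eyes.grab_frame("side")
print(np.mean(P,0),np.std(P,0))
A=lambda l,k,x,y:[(x+a/k,y+b/k) for a,b in l]
pts=A([(218,280),(612,275),(415,88),(415,472),(270,140),(560,140),(262,405),(575,400)],3,120,80)
print(fitt(v,pts,59),fitt(v,pts,59,145),hit(v,(258.3,187),109))
E
```

```text
[512.51690671 357.25364239 161.63122425] [0.30643798 0.26386889 0.59310369]
(array([  5.6,  -4.9, 139.8]), array([-0.6, -0.9, -1.2, -0.6,  1.2,  0.7,  0.2,  1. ])) (array([ 5.7, -3.8]), array([ 0.5,  0.2, -0.2,  0.6,  2.2,  1.7,  1.4,  2.1])) [ 4.94788225 -3.33395697]
```

```bash
python3 -m pendant '[{"tx":0.27,"ty":0.4,"tz":-3.5,"wx":0,"wy":0,"wz":0,"grip":0.2},{"tx":0,"ty":0,"tz":-3.5,"wx":0,"wy":0,"wz":0,"grip":0.2},{"tx":0,"ty":0,"tz":-3.5,"wx":0,"wy":0,"wz":0,"grip":0.2},{"tx":0,"ty":0,"tz":-2.5,"wx":0,"wy":0,"wz":0,"grip":0.2},{"tx":0,"ty":0,"tz":0,"wx":0,"wy":0,"wz":0,"grip":0.2}]' && python3 -m pendant '[{"tx":0,"ty":0,"tz":-1.3,"wx":0,"wy":0,"wz":0,"grip":0.2},{"tx":0,"ty":0,"tz":-0.8,"wx":0,"wy":0,"wz":0,"grip":0.2},{"tx":0,"ty":0,"tz":0,"wx":0,"wy":0,"wz":0,"grip":0.2},{"tx":0,"ty":0,"tz":0,"wx":0,"wy":0,"wz":0,"grip":0.2},{"tx":0,"ty":0,"tz":0,"wx":0,"wy":0,"wz":0,"grip":0.2}]';  python3 - <<'E'
from h import *
w=grab("wrist","w17");print(bot.state()['ee_pos'])
E
```

```text
t: 12.82
ee_pos: [509.4, 359.0, 23.8]
orientation: [-61.3, 89.2, -151.1]
force: [-1.5, -0.5, -0.8]
gripper_width: 0.601
t: 13.23
ee_pos: [516.1, 362.9, 11.4]
orientation: [119.0, 89.8, 29.3]
force: [-0.2, 0.1, -0.7]
gripper_width: 0.6
[516.04723393 362.90638946  11.44831491]
```

View pics/w17.png

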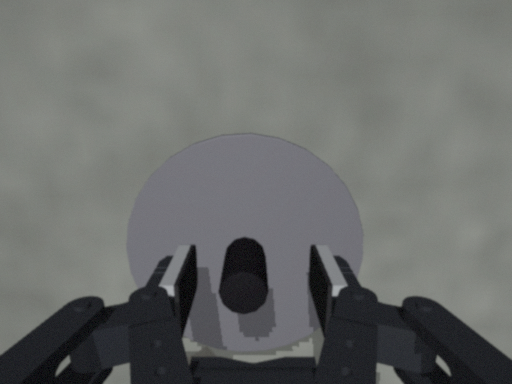

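Knob (244,265) stands between the open pads. Close and lift, then travel to the large tub.

```bash
python3 -m pendant '[{"tx":0,"ty":0,"tz":0,"wx":0,"wy":0,"wz":0,"grip":-1},{"tx":0,"ty":0,"tz":0,"wx":0,"wy":0,"wz":0,"grip":-1},{"tx":0,"ty":0,"tz":0,"wx":0,"wy":0,"wz":0,"grip":-1},{"tx":0,"ty":0,"tz":0,"wx":0,"wy":0,"wz":0,"grip":-1},{"tx":0,"ty":0,"tz":0,"wx":0,"wy":0,"wz":0,"grip":-1}]' 40 && python3 -m pendant '[{"tx":0,"ty":0,"tz":2,"wx":0,"wy":0,"wz":0,"grip":-1},{"tx":0,"ty":0,"tz":4,"wx":0,"wy":0,"wz":0,"grip":-1},{"tx":0,"ty":0,"tz":4,"wx":0,"wy":0,"wz":0,"grip":-1},{"tx":0,"ty":0,"tz":4,"wx":0,"wy":0,"wz":0,"grip":-1},{"tx":0,"ty":0,"tz":4,"wx":0,"wy":0,"wz":0,"grip":-1}]' && python3 -m pendant '[{"tx":-0.5,"ty":-3.2,"tz":2,"wx":0,"wy":0,"wz":0,"grip":-1},{"tx":-1,"ty":-3.8,"tz":0,"wx":0,"wy":0,"wz":0,"grip":-1},{"tx":-1,"ty":-3.8,"tz":0,"wx":0,"wy":0,"wz":0,"grip":-1},{"tx":-1,"ty":-3.8,"tz":0,"wx":0,"wy":0,"wz":0,"grip":-1},{"tx":-1,"ty":-3.8,"tz":0,"wx":0,"wy":0,"wz":0,"grip":-1}]' && python3 -m pendant '[{"tx":0,"ty":-3.9,"tz":0,"wx":0,"wy":0,"wz":0,"grip":-1},{"tx":0,"ty":-3.9,"tz":0,"wx":0,"wy":0,"wz":0,"grip":-1},{"tx":0,"ty":-3.9,"tz":0,"wx":0,"wy":0,"wz":0,"grip":-1},{"tx":0,"ty":-3.9,"tz":0,"wx":0,"wy":0,"wz":0,"grip":-1},{"tx":0,"ty":-3.9,"tz":0,"wx":0,"wy":0,"wz":0,"grip":-1}]' && python3 -m pendant '[{"tx":0,"ty":-3.9,"tz":0,"wx":0,"wy":0,"wz":0,"grip":-1},{"tx":0,"ty":-3.9,"tz":0,"wx":0,"wy":0,"wz":0,"grip":-1},{"tx":1,"ty":-3.8,"tz":0,"wx":0,"wy":0,"wz":0,"grip":-1},{"tx":1,"ty":-3.8,"tz":0,"wx":0,"wy":0,"wz":0,"grip":-1},{"tx":1,"ty":-3.8,"tz":0,"wx":0,"wy":0,"wz":0,"grip":-1}]' && python3 -m pendant '[{"tx":1,"ty":-3.8,"tz":0,"wx":0,"wy":0,"wz":0,"grip":-1},{"tx":0,"ty":0,"tz":0,"wx":0,"wy":0,"wz":0,"grip":-1},{"tx":0,"ty":0,"tz":0,"wx":0,"wy":0,"wz":0,"grip":-1},{"tx":0,"ty":0,"tz":0,"wx":0,"wy":0,"wz":0,"grip":-1},{"tx":0,"ty":0,"tz":0,"wx":0,"wy":0,"wz":0,"grip":-1}]'; python3 - <<'E'
from h import *
w=grab("wrist","w18");d=grab("side","d18");s=grab("scene","s18");print(bot.state()['ee_pos'])
crop(w,110,110,390,350,2,"w18c")
E
```

```text
t: 13.7
ee_pos: [515.3, 362.6, 10.6]
orientation: [121.7, 89.9, 32.0]
force: [-0.8, 0.3, 4.5]
gripper_width: 0.222
t: 14.12
ee_pos: [514.0, 361.7, 190.4]
orientation: [-59.2, 89.9, -149.0]
force: [2.2, 0.3, -0.4]
gripper_width: 0.22
t: 14.53
ee_pos: [468.6, 176.6, 209.2]
orientation: [-39.5, 90.0, -129.2]
force: [1.1, -1.1, 0.3]
gripper_width: 0.219
t: 14.95
ee_pos: [468.9, -18.5, 209.3]
orientation: [-94.3, 90.0, 176.0]
force: [0.9, -0.5, -1.0]
gripper_width: 0.22
t: 15.37
ee_pos: [499.2, -210.7, 209.1]
orientation: [-130.6, 90.0, 139.6]
force: [0.2, 0.4, 0.4]
gripper_width: 0.217
t: 15.78
ee_pos: [509.1, -245.3, 209.0]
orientation: [-136.4, 89.9, 134.0]
force: [0.3, 0.5, -0.8]
gripper_width: 0.218
[ 509.5922303  -245.37170897  209.6891875 ]
```

View pics/w18c.png

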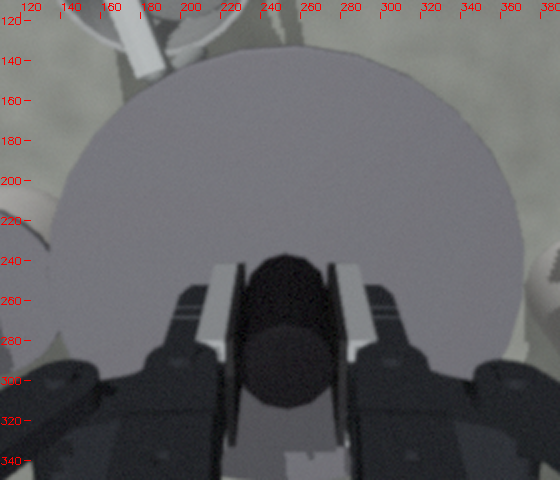

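View pics/d18.png

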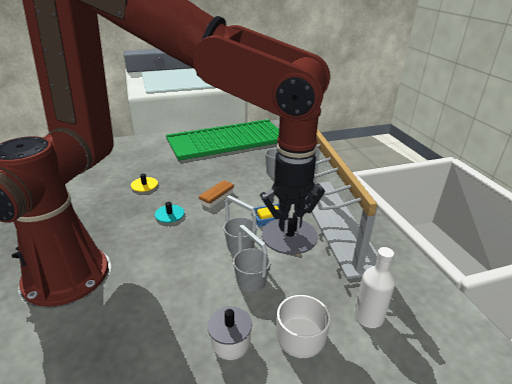

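View pics/s18.png

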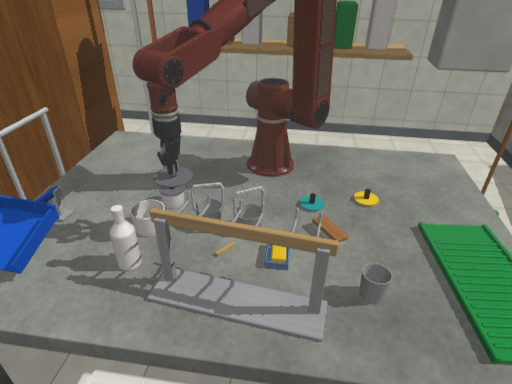

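```bash
python3 - <<'E'
from h import *
w=grab("wrist");v=toolview(w)
A=lambda l,k,x,y:[(x+a/k,y+b/k) for a,b in l]
pts=A([(287,46),(50,220),(524,245),(100,120),(470,130),(65,310),(190,67),(390,72),(515,320)],2,110,110)
print(fitt(v,pts,59),fitt(v,pts,59,1.5))
s=grab("scene");d=grab("side")
crop(s,125,185,170,245,9,"s19");crop(d,260,285,345,360,7,"d19")
E
```

```text
(array([0.8, 2.2, 2. ]), array([-0.1,  1.3,  0.6,  1.5, -0.6, -2. , -0.5, -0.9,  0.4])) (array([0.8, 2.2]), array([-0. ,  1.2,  0.5,  1.5, -0.6, -2.2, -0.5, -0.9,  0.2]))
```

View pics/s19.png

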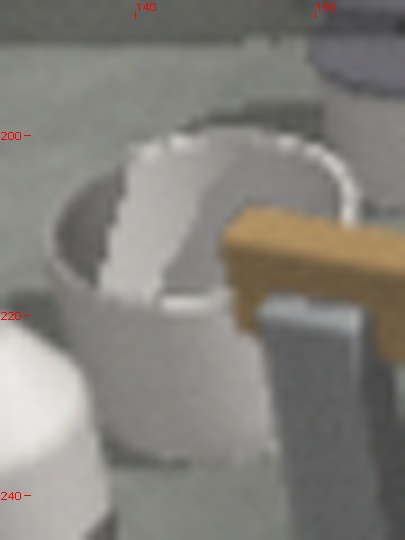

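View pics/d19.png

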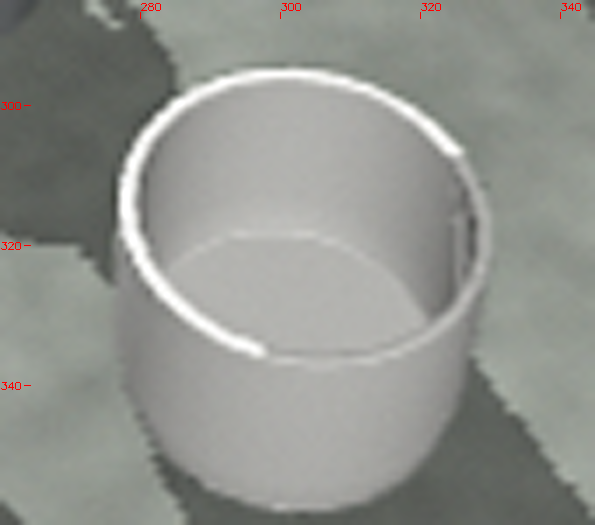

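```bash
python3 - <<'E'
from h import *
s=grab("scene");d=grab("side")
print(tri([(s,(117.5,209)),(d,(386,251))]))
E
python3 -m pendant '[{"tx":-0.3,"ty":-3.4,"tz":0,"wx":0,"wy":0,"wz":0,"grip":-1},{"tx":0,"ty":-3.5,"tz":0,"wx":0,"wy":0,"wz":0,"grip":-1},{"tx":0,"ty":-3.5,"tz":0,"wx":0,"wy":0,"wz":0,"grip":-1},{"tx":0,"ty":0,"tz":-2,"wx":0,"wy":0,"wz":0,"grip":-1},{"tx":0,"ty":0,"tz":-3,"wx":0,"wy":0,"wz":0,"grip":-1}]' && python3 -m pendant '[{"tx":0,"ty":0,"tz":-3,"wx":0,"wy":0,"wz":0,"grip":-1},{"tx":0,"ty":0,"tz":-2,"wx":0,"wy":0,"wz":0,"grip":-1},{"tx":0,"ty":0,"tz":0,"wx":0,"wy":0,"wz":0,"grip":-1},{"tx":0,"ty":0,"tz":0,"wx":0,"wy":0,"wz":0,"grip":-1},{"tx":0,"ty":0,"tz":0,"wx":0,"wy":0,"wz":0,"grip":-1}]' && python3 -m pendant '[{"tx":0,"ty":0,"tz":-1.2,"wx":0,"wy":0,"wz":0,"grip":-1},{"tx":0,"ty":0,"tz":0,"wx":0,"wy":0,"wz":0,"grip":-1},{"tx":0,"ty":0,"tz":0,"wx":0,"wy":0,"wz":0,"grip":-1},{"tx":0,"ty":0,"tz":0,"wx":0,"wy":0,"wz":0,"grip":-1},{"tx":0,"ty":0,"tz":0,"wx":0,"wy":0,"wz":0,"grip":-1}]'; python3 - <<'E'
from h import *
w=grab("wrist","w20");d=grab("side");s=grab("scene")
crop(s,115,165,185,245,6,"s20");crop(d,250,275,345,360,6,"d20")
E
```

```text
(array([ 686.3365141 , -340.09916586,  197.08966598]), [np.float64(0.05343881626633828), np.float64(0.053438816266441036)])
t: 16.65
ee_pos: [509.4, -355.6, 163.8]
orientation: [47.9, 89.4, -42.1]
force: [1.0, -0.0, -1.3]
gripper_width: 0.214
t: 17.07
ee_pos: [507.8, -351.6, 111.3]
orientation: [49.3, 89.9, -40.5]
force: [0.7, 0.2, -0.2]
gripper_width: 0.219
t: 17.48
ee_pos: [507.1, -351.0, 98.3]
orientation: [47.8, 89.9, -41.9]
force: [0.0, -0.0, -0.3]
gripper_width: 0.219
```

View pics/w20.png

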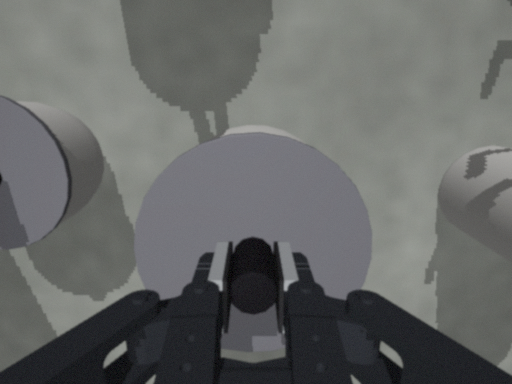

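View pics/s20.png

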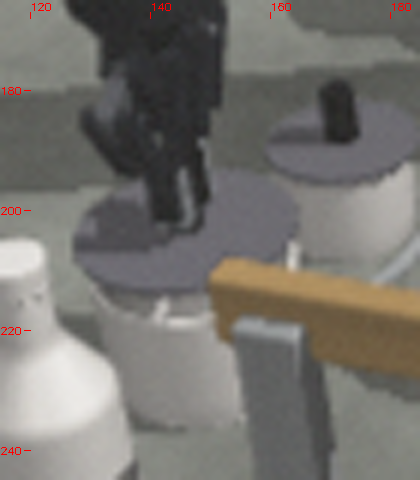

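View pics/d20.png

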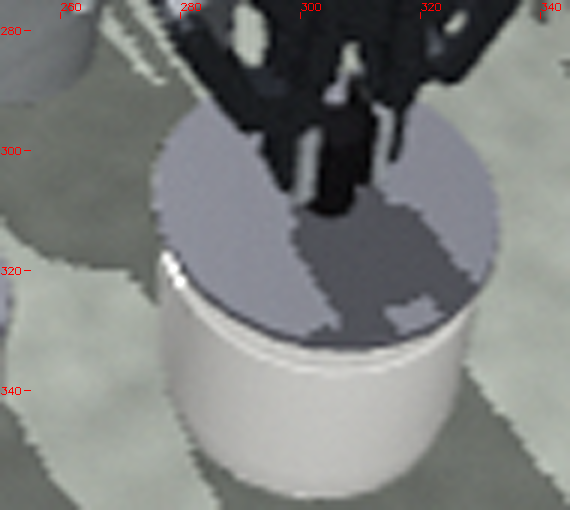

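```bash
python3 - <<'E'
from h import *
d=grab("side");s=grab("scene");print(bot.state()['ee_pos'])
A=lambda l,k,x,y:[(x+a/k,y+b/k) for a,b in l]
dd=A([(152,185),(498,240),(340,346),(185,268),(240,316),(470,292),(478,162),(195,105)],6,250,275)
sd=A([(73,245),(302,213),(180,292),(110,278),(285,175),(105,205)],6,115,165)
for z in(95,97,99): print(z,fitc(d,dd,z,59,[508,-350]),fitc(s,sd,z,59,[508,-350]))
dl=A([(120,210),(490,235),(285,68),(330,365),(165,110),(430,120),(170,295),(455,310)],7,260,285)
print(fitc(d,dl,75,55,[508,-350]))
E
```

```text
[ 506.8233297  -350.8880082    97.88193253]
95 (array([ 508.7, -349.7]), array([ 0.1,  0.4,  0.9, -1.2, -0.4, -0.6, -1.1, -0.1])) (array([ 506.8, -347.3]), array([ 4. , -2.3,  1. , -1.4,  5. , -1.1]))
97 (array([ 508. , -351.1]), array([-0. ,  0.1,  0.9, -1.3, -0.4, -0.7, -1.3, -0.3])) (array([ 509.4, -345.8]), array([ 3.9, -2.7,  0.9, -1.3,  4.6, -1.3]))
99 (array([ 507.2, -352.5]), array([-0.2, -0.1,  0.8, -1.3, -0.4, -0.9, -1.6, -0.5])) (array([ 511.9, -344.2]), array([ 3.9, -3. ,  0.9, -1.3,  4.2, -1.4]))
(array([ 509. , -350.3]), array([ 0. , -0.2, -0.7, -0.3, -1.2, -0.6, -2.4, -1.6]))
```

```bash
python3 -m pendant '[{"tx":0.05,"ty":-0.03,"tz":-0.7,"wx":0,"wy":0,"wz":0,"grip":-1},{"tx":0,"ty":0,"tz":-0.5,"wx":0,"wy":0,"wz":0,"grip":-1},{"tx":0,"ty":0,"tz":0,"wx":0,"wy":0,"wz":0,"grip":-1},{"tx":0,"ty":0,"tz":0,"wx":0,"wy":0,"wz":0,"grip":-1}]' && python3 -m pendant '[{"tx":0,"ty":0,"tz":-0.3,"wx":0,"wy":0,"wz":0,"grip":-1},{"tx":0,"ty":0,"tz":-0.2,"wx":0,"wy":0,"wz":0,"grip":-1},{"tx":0,"ty":0,"tz":0,"wx":0,"wy":0,"wz":0,"grip":-1},{"tx":0,"ty":0,"tz":0,"wx":0,"wy":0,"wz":0,"grip":-1}]'; python3 - <<'E'
from h import *
w=grab("wrist","w21");d=grab("side");s=grab("scene")
crop(s,115,165,185,245,5,"s21");crop(d,250,275,345,360,5,"d21")
a=cv2.imread("pics/s21.png");b=cv2.imread("pics/d21.png");h=min(a.shape[0],b.shape[0]);cv2.imwrite("pics/c21.png",cv2.resize(np.hstack([a[:h],b[:h]]),None,fx=.95,fy=.95))
E
```

```text
t: 18.07
ee_pos: [506.6, -350.6, 84.5]
orientation: [-131.9, 89.9, 138.4]
force: [-0.5, -0.8, 0.4]
gripper_width: 0.217
t: 18.4
ee_pos: [507.2, -351.0, 80.5]
orientation: [-134.8, 90.0, 135.5]
force: [-1.0, -0.0, -0.9]
gripper_width: 0.22
```

View pics/c21.png

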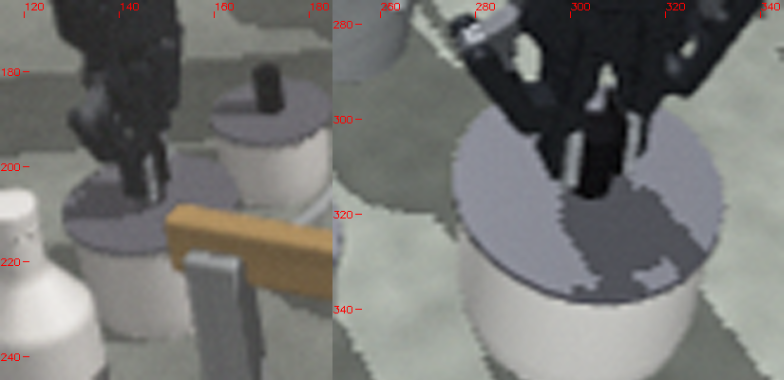

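```bash
python3 -m pendant '[{"tx":0,"ty":0,"tz":-0.1,"wx":0,"wy":0,"wz":0,"grip":-1},{"tx":0,"ty":0,"tz":0,"wx":0,"wy":0,"wz":0,"grip":-1},{"tx":0,"ty":0,"tz":0,"wx":0,"wy":0,"wz":0,"grip":-1}]' && python3 -m pendant '[{"tx":0,"ty":0,"tz":-0.1,"wx":0,"wy":0,"wz":0,"grip":-1},{"tx":0,"ty":0,"tz":0,"wx":0,"wy":0,"wz":0,"grip":-1},{"tx":0,"ty":0,"tz":0,"wx":0,"wy":0,"wz":0,"grip":-1}]'
```

```text
t: 18.8
ee_pos: [507.2, -351.1, 79.7]
orientation: [5.0, 90.0, -84.7]
force: [0.0, -0.4, -0.7]
gripper_width: 0.222
t: 19.05
ee_pos: [507.3, -351.2, 79.5]
orientation: [-108.4, 90.0, 161.8]
force: [-2.1, 1.8, 5.7]
gripper_width: 0.217
```

Seated at 79.6 (expected 79.7), contact 5.7 N. Release and retreat.

```bash
python3 -m pendant '[{"tx":0,"ty":0,"tz":0,"wx":0,"wy":0,"wz":0,"grip":0.2},{"tx":0,"ty":0,"tz":0,"wx":0,"wy":0,"wz":0,"grip":0.2},{"tx":0,"ty":0,"tz":0,"wx":0,"wy":0,"wz":0,"grip":0.2},{"tx":0,"ty":0,"tz":0,"wx":0,"wy":0,"wz":0,"grip":0.2},{"tx":0,"ty":0,"tz":1.5,"wx":0,"wy":0,"wz":0,"grip":0.2}]' && python3 -m pendant '[{"tx":0,"ty":0,"tz":3.5,"wx":0,"wy":0,"wz":0,"grip":0.2},{"tx":0,"ty":0,"tz":3.5,"wx":0,"wy":0,"wz":0,"grip":0.2},{"tx":0,"ty":0,"tz":3.5,"wx":0,"wy":0,"wz":0,"grip":0.2},{"tx":0,"ty":0,"tz":3.5,"wx":0,"wy":0,"wz":0,"grip":0.2},{"tx":0,"ty":0,"tz":0,"wx":0,"wy":0,"wz":0,"grip":0.2}]' ; python3 - <<'E'
from h import *
w=grab("wrist","w22");d=grab("side","d22");s=grab("scene","s22")
crop(s,120,165,190,245,5,"s22c");crop(d,200,275,345,360,4,"d22c")
a=cv2.imread("pics/s22c.png");b=cv2.imread("pics/d22c.png");h=min(a.shape[0],b.shape[0]);c=np.hstack([a[:h],b[:h]]);cv2.imwrite("pics/c22.png",cv2.resize(c,None,fx=.85,fy=.85))
E
```

```text
t: 19.47
ee_pos: [504.9, -349.2, 90.0]
orientation: [-131.1, 89.6, 139.1]
force: [-0.6, 0.4, -0.2]
gripper_width: 0.603
t: 19.88
ee_pos: [511.3, -354.6, 243.6]
orientation: [48.7, 89.1, -41.1]
force: [1.0, -0.9, 1.1]
gripper_width: 0.597
```

View pics/c22.png

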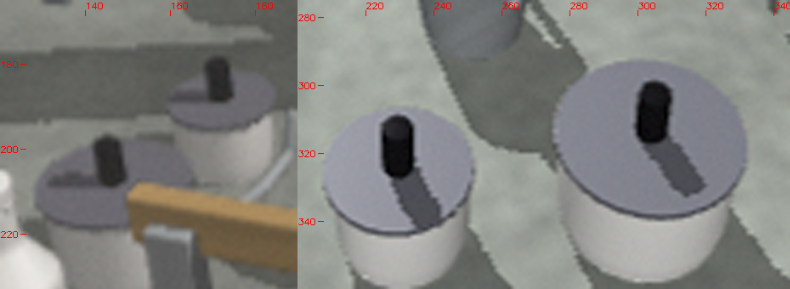

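View pics/d22.png

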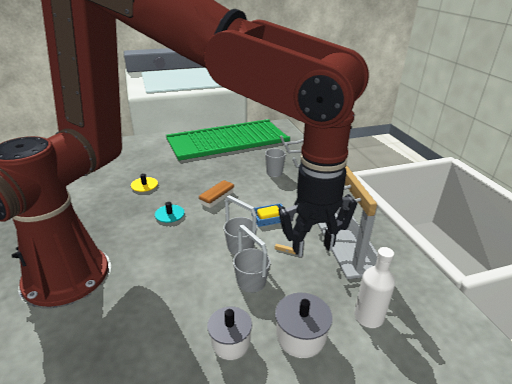

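View pics/w22.png

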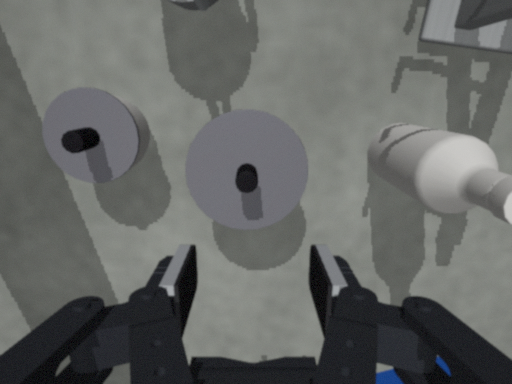

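```bash
python3 -m pendant '[{"tx":-1,"ty":3.8,"tz":0,"wx":0,"wy":0,"wz":4,"grip":0.2},{"tx":-1,"ty":3.8,"tz":0,"wx":0,"wy":0,"wz":4,"grip":0.2},{"tx":-1,"ty":3.8,"tz":0,"wx":0,"wy":0,"wz":4,"grip":0.2},{"tx":-1,"ty":3.8,"tz":0,"wx":0,"wy":0,"wz":4,"grip":0.2},{"tx":-1,"ty":3.8,"tz":0,"wx":0,"wy":0,"wz":4,"grip":0.2}]' && python3 -m pendant '[{"tx":0,"ty":0,"tz":0,"wx":0,"wy":0,"wz":0,"grip":0.2},{"tx":0,"ty":0,"tz":0,"wx":0,"wy":0,"wz":0,"grip":0.2},{"tx":0,"ty":0,"tz":0,"wx":0,"wy":0,"wz":0,"grip":0.2},{"tx":0,"ty":0,"tz":0,"wx":0,"wy":0,"wz":0,"grip":0.2},{"tx":0,"ty":0,"tz":0,"wx":0,"wy":0,"wz":0,"grip":0.2}]' ; python3 - <<'E'
from h import *
w=grab("wrist","w23");d=grab("side","d23");s=grab("scene","s23");print(bot.state())
crop(w,170,100,430,300,3,"w23c");crop(d,260,120,390,280,4,"d23c")
E
```

```text
t: 20.45
ee_pos: [454.9, -158.8, 230.5]
orientation: [-140.9, 89.7, 149.5]
force: [1.1, 0.3, 0.0]
gripper_width: 0.597
t: 20.87
ee_pos: [457.4, -162.2, 233.2]
orientation: [-121.9, 90.0, 168.3]
force: [0.4, 0.3, -0.0]
gripper_width: 0.602
{'t': 21.0167, 'joint_pos': array([-2.77980252e+01, -5.58689574e+00,  1.10097196e+02, -4.37464472e-03,
        7.55119306e+01, -4.79679949e+01]), 'joint_vel': array([ 0.23489293, -0.33572412,  0.19529946,  0.08154218,  0.06502191,
        0.00726005]), 'joint_torque': array([ 3.19468731e-02, -2.62793005e+01, -3.04573488e+01,  1.04169714e-03,
        2.62188179e-03,  1.33844464e-04]), 'ee_pos': array([ 457.37953323, -162.0228991 ,  233.4655136 ]), 'orientation': array([-127.18226422,   89.97736892,  162.98880068]), 'force': array([ 0.75577938,  0.54530674, -0.60755015]), 'wrist_torque': array([ 0.02651942, -0.02477753,  0.01022816]), 'gripper_width': 0.5999239340125674}
```

View pics/w23c.png

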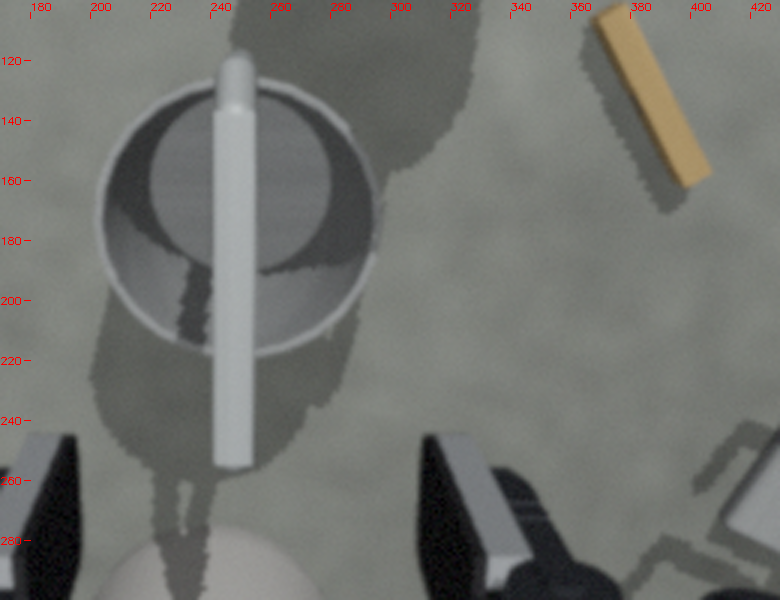

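View pics/d23c.png

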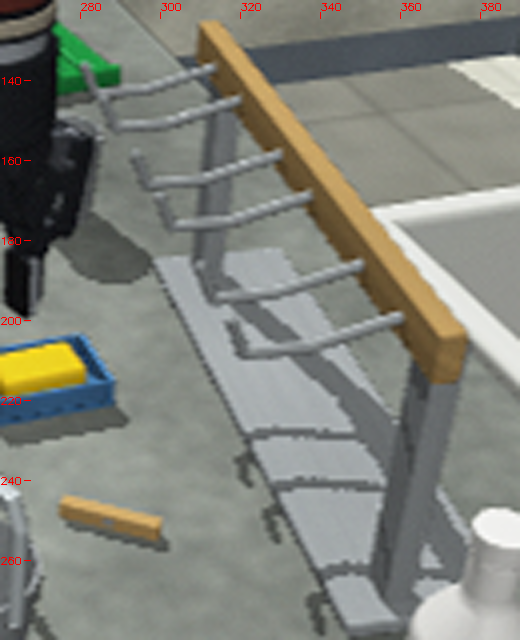

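View pics/w23.png

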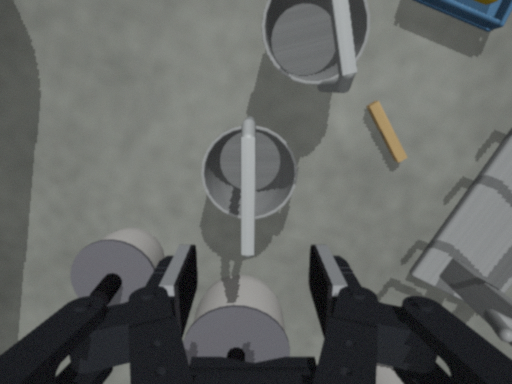

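View pics/s23.png

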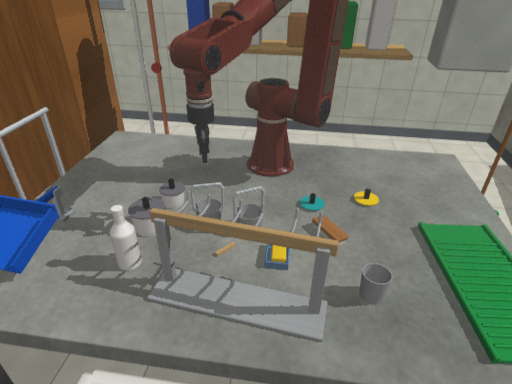

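```bash
python3 - <<'E'
from h import *
w=grab("wrist");v=toolview(w);st=bot.state()
z=233.3
e1=hit(v,(248.3,136),z-155);e2=hit(v,(247.8,255),z-155);print('ends tool yz',e1,e2,(e1+e2)/2,e1-e2)
s=grab("scene");d=grab("side")
obs=[]
for px,y in [((318.8,200.5),-180),((311.3,185.5),-120),((300,169.5),-30),((294,158.3),30),((285,142.5),120),((281.3,136.5),180)]: obs.append((d,px,(-30,y,227)))
obs+=[(d,(309.5,126.2),(76,230,235)),(d,(369.2,206.2),(76,-230,235)),(s,(152.3,208.3),(76,-230,235)),(s,(338.3,240.7),(76,230,235))]
def res(q,full=False):
    r=[]
    c,sn=np.cos(q[2]),np.sin(q[2])
    for v_,px,p in obs:
        P=[q[0]+c*p[0]-sn*p[1],q[1]+sn*p[0]+c*p[1],p[2]]
        r.append(proj(v_,P)[0]-px)
    return np.array(r) if full else np.array(r).ravel()
q=least_squares(res,[650,-50,0.],loss='soft_l1')
print(q.x[:2],np.degrees(q.x[2]));print(res(q.x,True).round(1))
c,sn=np.cos(q.x[2]),np.sin(q.x[2])
for i,y in enumerate((-150,0,150)): print(i,q.x[0]-sn*y,q.x[1]+c*y)
E
```

```text
ends tool yz [ -2.59619255 -47.00507584] [-3.35014586 41.70753123] [-2.9731692 -2.6487723] [  0.75395331 -88.71260707]
[663.77238469   8.23947067] -6.930374257985515
[[-0.6 -1. ]
 [-0.9  0.6]
 [ 0.2 -1.1]
 [ 0.1 -0.3]
 [ 1.   1.6]
 [-0.1 -0.7]
 [-0.  -1.1]
 [ 1.6 -1.7]
 [-0.8 -1.8]
 [-0.1 -1. ]]
0 645.6729177128824 -140.66455645853927
1 663.772384690176 8.239470670138008
2 681.8718516674695 157.1434977988153
```

```bash
python3 -m pendant '[{"tx":-0.37,"ty":0.14,"tz":-2.5,"wx":0,"wy":0,"wz":0,"grip":0.2},{"tx":0,"ty":0,"tz":-3,"wx":0,"wy":0,"wz":0,"grip":0.2},{"tx":0,"ty":0,"tz":-3,"wx":0,"wy":0,"wz":0,"grip":0.2},{"tx":0,"ty":0,"tz":-2.4,"wx":0,"wy":0,"wz":0,"grip":0.2},{"tx":0,"ty":0,"tz":0,"wx":0,"wy":0,"wz":0,"grip":0.2}]' && python3 -m pendant '[{"tx":0,"ty":0,"tz":0,"wx":0,"wy":0,"wz":0,"grip":0.2},{"tx":0,"ty":0,"tz":0,"wx":0,"wy":0,"wz":0,"grip":0.2},{"tx":0,"ty":0,"tz":0,"wx":0,"wy":0,"wz":0,"grip":0.2},{"tx":0,"ty":0,"tz":0,"wx":0,"wy":0,"wz":0,"grip":0.2}]' ; python3 - <<'E'
from h import *
w=grab("wrist","w24");d=grab("side","d24");s=grab("scene","s24");print(bot.state()['ee_pos'])
crop(d,200,180,300,300,4,"d24c")
a=cv2.imread("pics/d24c.png");c=np.hstack([a[:384],w["img"]]);cv2.imwrite("pics/c24.png",cv2.resize(c,None,fx=.86,fy=.86))
E
```

```text
t: 21.63
ee_pos: [449.1, -157.5, 119.2]
orientation: [-137.9, 89.3, 152.4]
force: [-0.3, 0.1, -0.9]
gripper_width: 0.599
t: 21.97
ee_pos: [455.2, -160.6, 127.0]
orientation: [42.1, 89.7, -27.6]
force: [0.5, -0.3, -0.0]
gripper_width: 0.602
[ 454.4193965  -160.12361598  125.95937524]
```

View pics/c24.png

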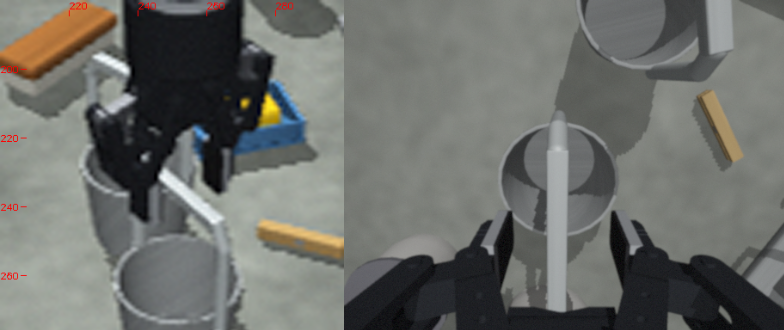

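```bash
python3 -m pendant '[{"tx":0,"ty":0,"tz":-0.2,"wx":0,"wy":0,"wz":0,"grip":0.2},{"tx":0,"ty":0,"tz":0,"wx":0,"wy":0,"wz":0,"grip":-1},{"tx":0,"ty":0,"tz":0,"wx":0,"wy":0,"wz":0,"grip":-1},{"tx":0,"ty":0,"tz":0,"wx":0,"wy":0,"wz":0,"grip":-1},{"tx":0,"ty":0,"tz":0,"wx":0,"wy":0,"wz":0,"grip":-1}]' 60 && python3 -m pendant '[{"tx":0,"ty":0,"tz":0,"wx":0,"wy":0,"wz":0,"grip":-1},{"tx":0,"ty":0,"tz":0,"wx":0,"wy":0,"wz":0,"grip":-1},{"tx":0,"ty":0,"tz":1,"wx":0,"wy":0,"wz":0,"grip":-1},{"tx":0,"ty":0,"tz":2,"wx":0,"wy":0,"wz":0,"grip":-1},{"tx":0,"ty":0,"tz":0,"wx":0,"wy":0,"wz":0,"grip":-1}]' ; python3 - <<'E'
from h import *
w=grab("wrist","w25");d=grab("side","d25");print(bot.state()['ee_pos'],bot.state()['force'])
crop(d,200,180,300,300,4,"d25c")
a=cv2.imread("pics/d25c.png");c=np.hstack([a[:384],w["img"]]);cv2.imwrite("pics/c25.png",cv2.resize(c,None,fx=.86,fy=.86))
E
```

```text
t: 22.53
ee_pos: [453.5, -159.8, 122.7]
orientation: [-72.8, 90.0, -142.5]
force: [-0.1, -0.0, -1.9]
gripper_width: 0.107
t: 22.95
ee_pos: [455.7, -160.7, 156.0]
orientation: [44.0, 89.7, -25.7]
force: [2.5, -1.0, -2.0]
gripper_width: 0.102
[ 454.30563325 -160.05208571  153.51260015] [-0.69692512 -0.37417645 -3.35931631]
```

View pics/c25.png

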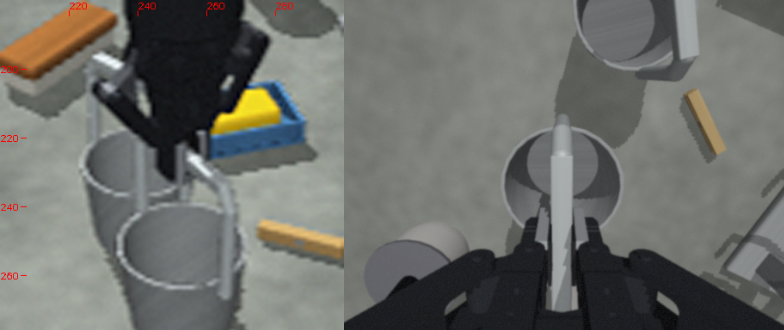

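```bash
python3 -m pendant '[{"tx":0,"ty":0,"tz":3.5,"wx":0,"wy":0,"wz":0,"grip":-1},{"tx":0,"ty":0,"tz":3.5,"wx":0,"wy":0,"wz":0,"grip":-1},{"tx":2,"ty":0.5,"tz":0,"wx":0,"wy":0,"wz":-4.5,"grip":-1},{"tx":2,"ty":0.5,"tz":0,"wx":0,"wy":0,"wz":-4.5,"grip":-1},{"tx":2,"ty":0.5,"tz":0,"wx":0,"wy":0,"wz":-4.5,"grip":-1}]' && python3 -m pendant '[{"tx":2,"ty":0.5,"tz":0,"wx":0,"wy":0,"wz":-4.5,"grip":-1},{"tx":2,"ty":0.5,"tz":0,"wx":0,"wy":0,"wz":-4.5,"grip":-1},{"tx":1.7,"ty":0.3,"tz":0,"wx":0,"wy":0,"wz":-4.6,"grip":-1},{"tx":0,"ty":0,"tz":0,"wx":0,"wy":0,"wz":0,"grip":-1},{"tx":0,"ty":0,"tz":0,"wx":0,"wy":0,"wz":0,"grip":-1}]' && python3 -m pendant '[{"tx":0,"ty":0,"tz":0,"wx":0,"wy":0,"wz":0,"grip":-1},{"tx":0,"ty":0,"tz":0,"wx":0,"wy":0,"wz":0,"grip":-1},{"tx":0,"ty":0,"tz":0,"wx":0,"wy":0,"wz":0,"grip":-1},{"tx":0,"ty":0,"tz":0,"wx":0,"wy":0,"wz":0,"grip":-1},{"tx":0,"ty":0,"tz":0,"wx":0,"wy":0,"wz":0,"grip":-1}]' ; python3 - <<'E'
from h import *
w=grab("wrist","w26");d=grab("side","d26");s=grab("scene","s26");st=bot.state();print(st['ee_pos'],R.from_euler('xyz',st["orientation"],degrees=True).as_matrix()[:,1])
crop(d,260,120,400,270,5,"d26c");crop(s,130,160,300,260,4,"s26c")
E
```

```text
t: 23.47
ee_pos: [514.0, -144.5, 222.5]
orientation: [94.0, 90.0, 10.5]
force: [-0.5, -0.2, -2.6]
gripper_width: 0.1
t: 23.88
ee_pos: [570.0, -131.2, 220.9]
orientation: [-98.4, 89.8, 164.9]
force: [-0.1, 0.2, -2.7]
gripper_width: 0.095
t: 24.3
ee_pos: [570.1, -131.9, 222.8]
orientation: [67.3, 90.0, -29.6]
force: [-0.3, 0.4, -2.7]
gripper_width: 0.106
[ 570.43241777 -131.84580305  222.88181933] [ 9.92853780e-01 -1.19336777e-01  3.25625188e-04]
```

View pics/w26.png

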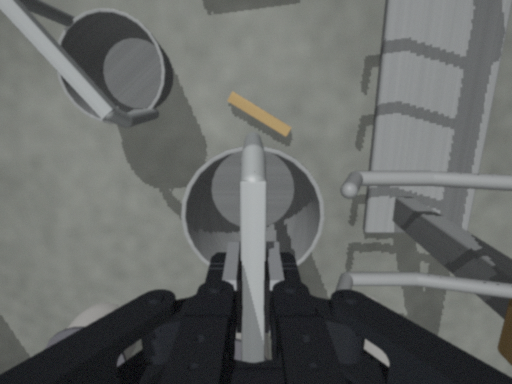

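View pics/d26c.png

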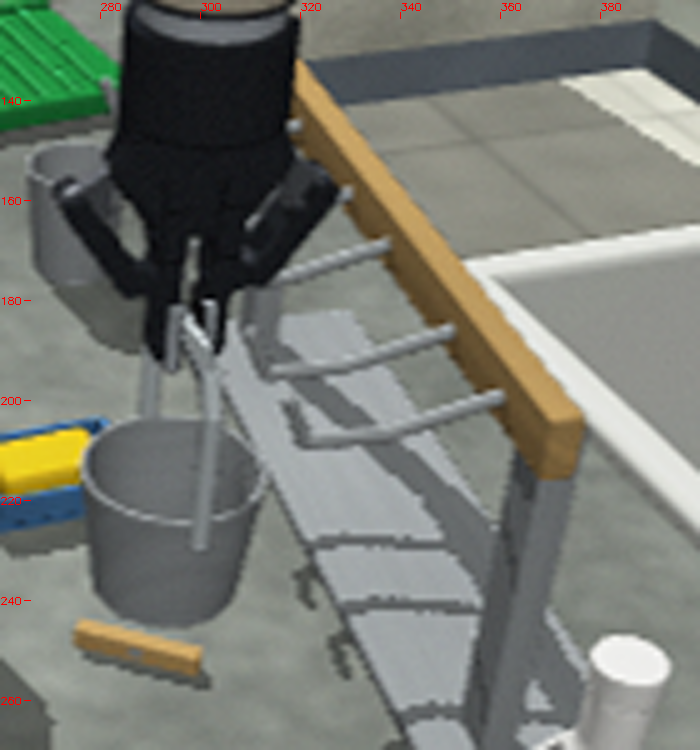

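View pics/s26c.png

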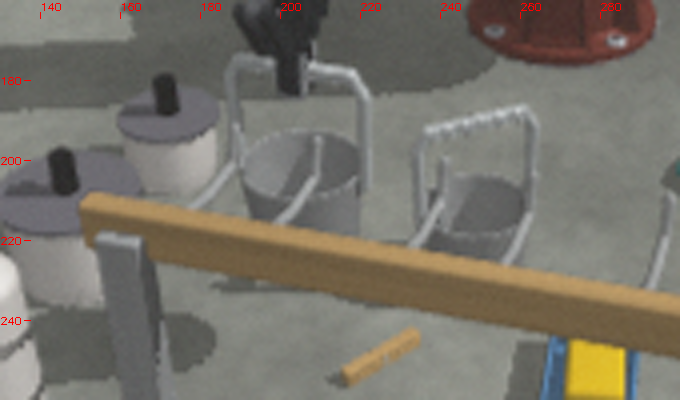

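```bash
python3 - <<'E'
from h import *
w=grab("wrist");v=toolview(w)
for a in(-8,-5,-2): print(a,hit(v,(352,186),a),hit(v,(346,281),a))
# prong shafts level stretch: z axis 200 -> a=23
print('shaft',hit(v,(420,179),20),hit(v,(420,281),20))
print('bar end',hit(v,(253.5,181),-32),hit(v,(252,360),-32))
crop(w,220,120,512,384,2,"w27")
E
```

```text
-8 [ 44.65754802 -34.56501582] [45.70336705 12.9287666 ]
-5 [ 45.56704039 -33.78636355] [46.63447142 14.68888455]
-2 [ 46.47653275 -33.00771129] [47.56557579 16.4490025 ]
shaft [ 88.63094648 -31.08864992] [97.12495236 29.36789917]
bar end [  0.86493641 -42.71505501] [ 0.2199666 37.6941881]
```

View pics/w27.png

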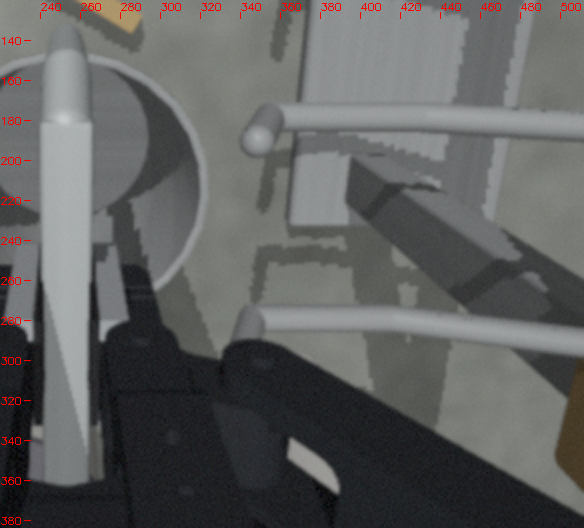

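```bash
python3 -m pendant '[{"tx":2.5,"ty":-0.2,"tz":0,"wx":0,"wy":0,"wz":0,"grip":-1},{"tx":2.5,"ty":-0.3,"tz":0,"wx":0,"wy":0,"wz":0,"grip":-1},{"tx":2.4,"ty":-0.3,"tz":0,"wx":0,"wy":0,"wz":0,"grip":-1},{"tx":0,"ty":0,"tz":0,"wx":0,"wy":0,"wz":0,"grip":-1},{"tx":0,"ty":0,"tz":0,"wx":0,"wy":0,"wz":0,"grip":-1}]' && python3 -m pendant '[{"tx":0,"ty":0,"tz":0,"wx":0,"wy":0,"wz":0,"grip":-1},{"tx":0,"ty":0,"tz":0,"wx":0,"wy":0,"wz":0,"grip":-1},{"tx":0,"ty":0,"tz":0,"wx":0,"wy":0,"wz":0,"grip":-1}]' ; python3 - <<'E'
from h import *
w=grab("wrist","w28");d=grab("side","d28");s=grab("scene","s28");st=bot.state();print(st['ee_pos'],st['force'])
crop(d,260,120,400,270,5,"d28c");crop(s,130,160,300,260,4,"s28c")
E
```

```text
t: 24.97
ee_pos: [645.1, -139.7, 222.1]
orientation: [-97.7, 89.9, 165.5]
force: [0.5, -0.8, -1.9]
gripper_width: 0.103
t: 25.22
ee_pos: [643.7, -139.6, 222.7]
orientation: [-94.9, 90.0, 168.3]
force: [0.3, 0.7, -2.5]
gripper_width: 0.099
[ 644.08947748 -139.66686818  222.92785916] [-0.66052732  0.9364023  -2.08861822]
```

View pics/w28.png

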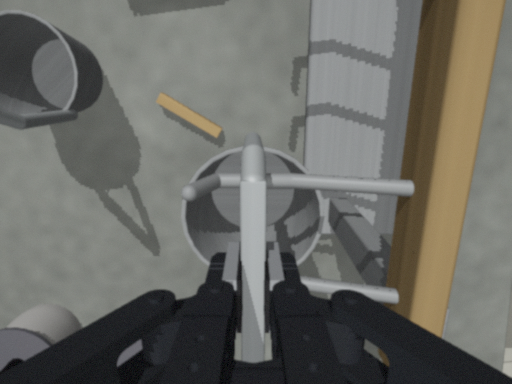

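View pics/d28c.png

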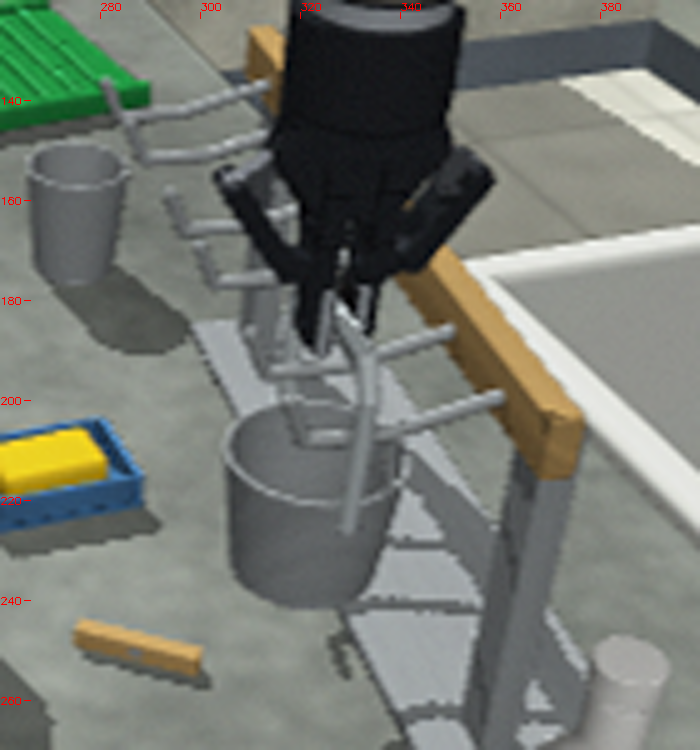

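View pics/s28c.png

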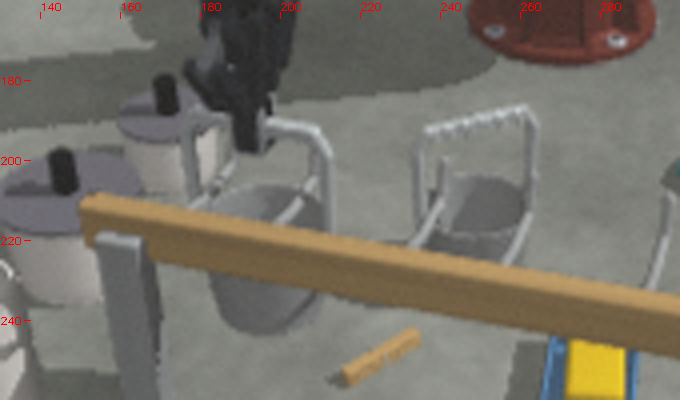

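```bash
python3 -m pendant '[{"tx":0.1,"ty":0,"tz":-1.2,"wx":0,"wy":0,"wz":0,"grip":-1},{"tx":0,"ty":0,"tz":-1.2,"wx":0,"wy":0,"wz":0,"grip":-1},{"tx":0,"ty":0,"tz":-1,"wx":0,"wy":0,"wz":0,"grip":-1},{"tx":0,"ty":0,"tz":0,"wx":0,"wy":0,"wz":0,"grip":-1},{"tx":0,"ty":0,"tz":0,"wx":0,"wy":0,"wz":0,"grip":-1}]' && python3 -m pendant '[{"tx":0,"ty":0,"tz":-0.3,"wx":0,"wy":0,"wz":0,"grip":-1},{"tx":0,"ty":0,"tz":0,"wx":0,"wy":0,"wz":0,"grip":-1},{"tx":0,"ty":0,"tz":0,"wx":0,"wy":0,"wz":0,"grip":-1}]'  && python3 -m pendant '[{"tx":0,"ty":0,"tz":-0.2,"wx":0,"wy":0,"wz":0,"grip":-1},{"tx":0,"ty":0,"tz":0,"wx":0,"wy":0,"wz":0,"grip":-1},{"tx":0,"ty":0,"tz":0,"wx":0,"wy":0,"wz":0,"grip":-1}]'  && python3 -m pendant '[{"tx":0,"ty":0,"tz":-0.1,"wx":0,"wy":0,"wz":0,"grip":-1},{"tx":0,"ty":0,"tz":0,"wx":0,"wy":0,"wz":0,"grip":-1},{"tx":0,"ty":0,"tz":0,"wx":0,"wy":0,"wz":0,"grip":-1}]' ; python3 - <<'E'
from h import *
w=grab("wrist","w29");d=grab("side","d29");s=grab("scene","s29");st=bot.state();print(st['ee_pos'],st['force'])
crop(d,280,140,400,260,5,"d29c")
E
```

```text
t: 25.78
ee_pos: [644.1, -139.2, 186.1]
orientation: [-101.1, 89.7, 162.0]
force: [0.6, -0.2, -1.7]
gripper_width: 0.102
t: 26.03
ee_pos: [645.8, -139.8, 186.1]
orientation: [78.3, 90.0, -18.5]
force: [0.2, -0.5, -2.8]
gripper_width: 0.102
t: 26.28
ee_pos: [645.6, -139.7, 183.8]
orientation: [78.2, 90.0, -18.7]
force: [-0.0, 0.5, -2.6]
gripper_width: 0.101
t: 26.53
ee_pos: [645.5, -139.7, 182.6]
orientation: [-100.1, 90.0, 163.0]
force: [0.1, 1.4, -2.6]
gripper_width: 0.101
[ 645.56393552 -139.7250944   182.70085797] [-0.20515515  0.06053597 -2.74641129]
```

View pics/d29c.png

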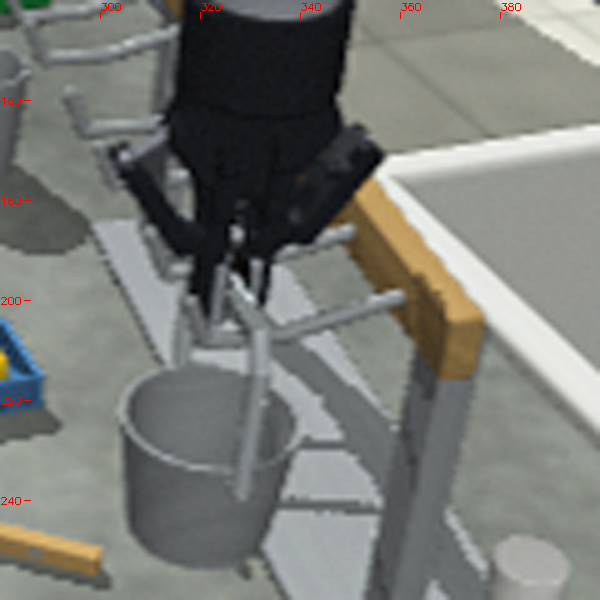

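View pics/w29.png

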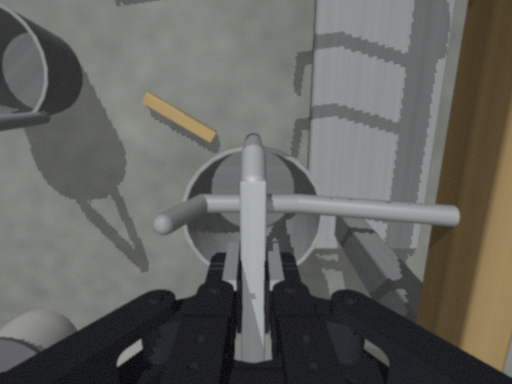

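Still hanging from the gripper; lower in small steps until the prongs take it.

```bash
python3 -m pendant '[{"tx":0,"ty":0,"tz":-0.1,"wx":0,"wy":0,"wz":0,"grip":-1},{"tx":0,"ty":0,"tz":0,"wx":0,"wy":0,"wz":0,"grip":-1},{"tx":0,"ty":0,"tz":0,"wx":0,"wy":0,"wz":0,"grip":-1}]' && python3 -m pendant '[{"tx":0,"ty":0,"tz":-0.1,"wx":0,"wy":0,"wz":0,"grip":-1},{"tx":0,"ty":0,"tz":0,"wx":0,"wy":0,"wz":0,"grip":-1},{"tx":0,"ty":0,"tz":0,"wx":0,"wy":0,"wz":0,"grip":-1}]'  && python3 -m pendant '[{"tx":0,"ty":0,"tz":-0.05,"wx":0,"wy":0,"wz":0,"grip":-1},{"tx":0,"ty":0,"tz":0,"wx":0,"wy":0,"wz":0,"grip":-1},{"tx":0,"ty":0,"tz":0,"wx":0,"wy":0,"wz":0,"grip":-1}]'
```

```text
t: 26.93
ee_pos: [645.5, -139.7, 181.7]
orientation: [-59.1, 90.0, -155.9]
force: [-0.5, -0.3, -2.9]
gripper_width: 0.104
t: 27.18
ee_pos: [645.6, -139.7, 181.4]
orientation: [67.9, 90.0, -28.9]
force: [-1.8, 0.6, 2.7]
gripper_width: 0.103
t: 27.43
ee_pos: [645.6, -139.7, 181.4]
orientation: [71.1, 90.0, -25.7]
force: [-3.3, 1.0, 5.4]
gripper_width: 0.101
```

```bash
python3 -m pendant '[{"tx":0,"ty":0,"tz":0.06,"wx":0,"wy":0,"wz":0,"grip":-1},{"tx":0,"ty":0,"tz":0,"wx":0,"wy":0,"wz":0,"grip":-0.9},{"tx":0,"ty":0,"tz":0,"wx":0,"wy":0,"wz":0,"grip":-0.75},{"tx":0,"ty":0,"tz":0,"wx":0,"wy":0,"wz":0,"grip":-0.5},{"tx":0,"ty":0,"tz":0,"wx":0,"wy":0,"wz":0,"grip":-0.3}]' && python3 -m pendant '[{"tx":0,"ty":0,"tz":0,"wx":0,"wy":0,"wz":0,"grip":-0.2},{"tx":0,"ty":0,"tz":0,"wx":0,"wy":0,"wz":0,"grip":-0.2},{"tx":0,"ty":0,"tz":0,"wx":0,"wy":0,"wz":0,"grip":-0.2},{"tx":0,"ty":0,"tz":0,"wx":0,"wy":0,"wz":0,"grip":-0.2}]'; python3 - <<'E'
from h import *
w=grab("wrist","w30");d=grab("side","d30");s=grab("scene","s30");st=bot.state();print(st['ee_pos'],st['force'])
crop(d,280,140,400,260,5,"d30c")
E
```

```text
t: 27.85
ee_pos: [645.7, -139.8, 180.1]
orientation: [89.9, 90.0, -6.9]
force: [-0.7, -0.4, 0.3]
gripper_width: 0.345
t: 28.18
ee_pos: [645.6, -139.7, 180.6]
orientation: [69.8, 90.0, -27.0]
force: [0.2, 0.1, 0.5]
gripper_width: 0.399
[ 645.55619957 -139.72521427  180.75447594] [-0.2990179   0.09656177  0.03720313]
```

View pics/d30c.png

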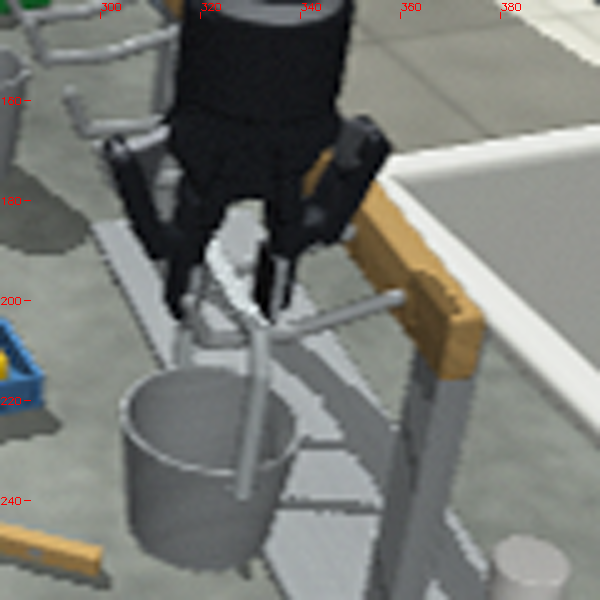

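View pics/w30.png

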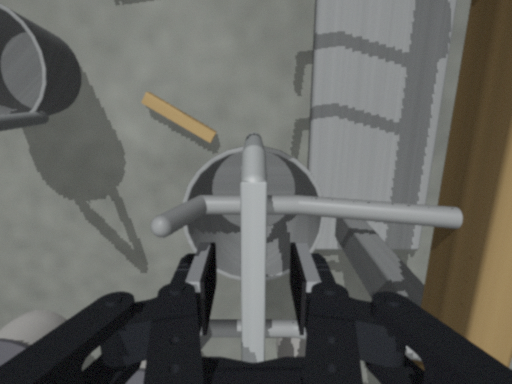

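```bash
python3 -m pendant '[{"tx":0,"ty":0,"tz":1,"wx":0,"wy":0,"wz":0,"grip":-0.2},{"tx":0,"ty":0,"tz":2,"wx":0,"wy":0,"wz":0,"grip":-0.2},{"tx":0,"ty":0,"tz":2.5,"wx":0,"wy":0,"wz":0,"grip":0.2},{"tx":0,"ty":0,"tz":2,"wx":0,"wy":0,"wz":0,"grip":0.2},{"tx":-2,"ty":1.3,"tz":0,"wx":0,"wy":0,"wz":0,"grip":0.2}]' && python3 -m pendant '[{"tx":-3,"ty":2,"tz":0,"wx":0,"wy":0,"wz":6.5,"grip":0.2},{"tx":-3,"ty":2,"tz":0,"wx":0,"wy":0,"wz":6.5,"grip":0.2},{"tx":-3,"ty":2,"tz":0,"wx":0,"wy":0,"wz":6.5,"grip":0.2},{"tx":-3,"ty":2,"tz":0,"wx":0,"wy":0,"wz":6.5,"grip":0.2},{"tx":-3,"ty":2,"tz":-1.5,"wx":0,"wy":0,"wz":6.5,"grip":0.2}]'&& python3 -m pendant '[{"tx":-1,"ty":0.7,"tz":0,"wx":0,"wy":0,"wz":6.5,"grip":0.2},{"tx":0,"ty":0,"tz":0,"wx":0,"wy":0,"wz":0,"grip":0.2},{"tx":0,"ty":0,"tz":0,"wx":0,"wy":0,"wz":0,"grip":0.2},{"tx":0,"ty":0,"tz":0,"wx":0,"wy":0,"wz":0,"grip":0.2},{"tx":0,"ty":0,"tz":0,"wx":0,"wy":0,"wz":0,"grip":0.2}]'&& python3 -m pendant '[{"tx":0,"ty":0,"tz":0,"wx":0,"wy":0,"wz":0,"grip":0.2},{"tx":0,"ty":0,"tz":0,"wx":0,"wy":0,"wz":0,"grip":0.2},{"tx":0,"ty":0,"tz":0,"wx":0,"wy":0,"wz":0,"grip":0.2}]'; python3 - <<'E'
from h import *
w=grab("wrist","w31");d=grab("side","d31");s=grab("scene","s31");st=bot.state();print(st['ee_pos'],R.from_euler('xyz',st["orientation"],degrees=True).as_matrix()[:,1])
crop(w,170,80,430,280,3,"w31c")
E
```

```text
t: 28.75
ee_pos: [630.8, -129.6, 263.2]
orientation: [76.0, 89.2, -21.0]
force: [1.0, -0.4, 1.1]
gripper_width: 0.597
t: 29.17
ee_pos: [476.6, -26.5, 244.7]
orientation: [53.5, 89.5, -10.5]
force: [-0.3, 0.2, 0.9]
gripper_width: 0.599
t: 29.58
ee_pos: [467.2, -20.5, 242.0]
orientation: [42.7, 89.9, -15.3]
force: [-0.3, -0.4, -0.3]
gripper_width: 0.599
t: 29.83
ee_pos: [466.1, -20.1, 240.8]
orientation: [-56.7, 90.0, -114.6]
force: [0.2, 0.1, -0.0]
gripper_width: 0.6
[465.67415722 -19.8850569  240.64997047] [ 8.46858734e-01  5.31817857e-01 -2.28866365e-04]
```

View pics/w31c.png

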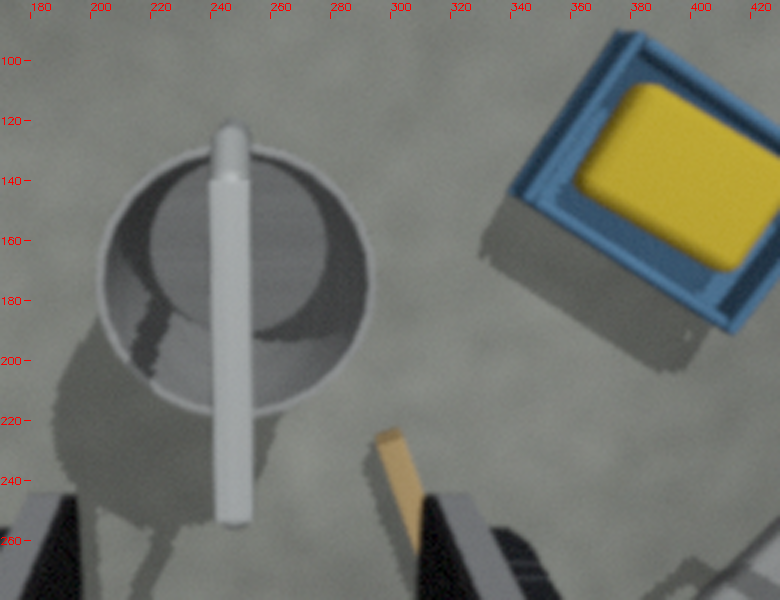

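View pics/d31.png

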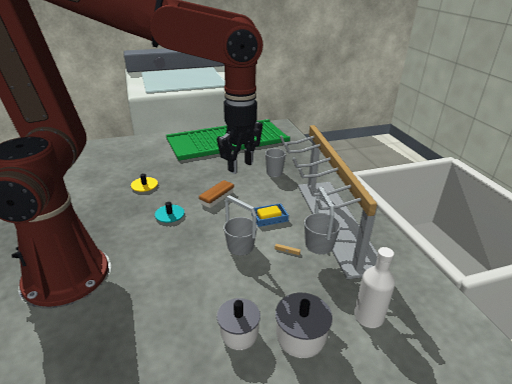

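View pics/s31.png

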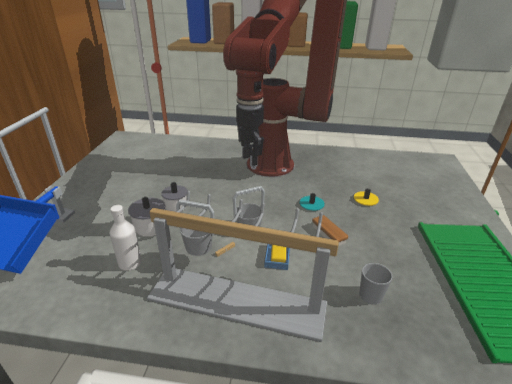

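```bash
python3 - <<'E'
from h import *
w=grab("wrist");v=toolview(w)
z=240.7
e1=hit(v,(246.7,139.3),z-155);e2=hit(v,(247.8,254),z-155);m=(e1+e2)/2;print(e1,e2,m,np.degrees(np.arctan2(e2[0]-e1[0],e2[1]-e1[1])))
c,sn=.8469,.5318
print('shift',c*m[0]+sn*m[1],sn*m[0]-c*m[1])
d=grab("side");s=grab("scene");crop(d,205,280,345,365,5,"d32");crop(s,120,165,230,255,6,"s32")
E
```

```text
[ -3.91605848 -43.83713262] [-3.55648216 44.56118613] [-3.73627032  0.36202675] 0.23305977238621786
shift -2.9717215068179073 -2.2935490142790895
```

View pics/d32.png

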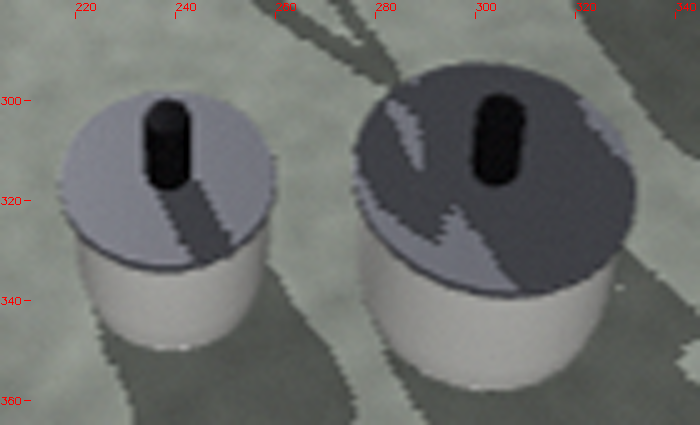

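View pics/s32.png

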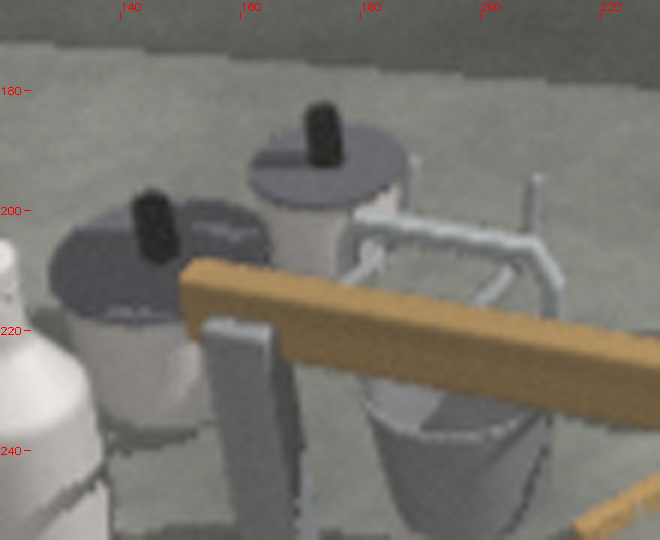

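```bash
python3 -m pendant '[{"tx":-0.3,"ty":-0.23,"tz":-3,"wx":0,"wy":0,"wz":0,"grip":0.2},{"tx":0,"ty":0,"tz":-3,"wx":0,"wy":0,"wz":0,"grip":0.2},{"tx":0,"ty":0,"tz":-3,"wx":0,"wy":0,"wz":0,"grip":0.2},{"tx":0,"ty":0,"tz":-2.2,"wx":0,"wy":0,"wz":0,"grip":0.2},{"tx":0,"ty":0,"tz":0,"wx":0,"wy":0,"wz":0,"grip":0.2}]' && python3 -m pendant '[{"tx":0,"ty":0,"tz":0,"wx":0,"wy":0,"wz":0,"grip":0.2},{"tx":0,"ty":0,"tz":0,"wx":0,"wy":0,"wz":0,"grip":0.2},{"tx":0,"ty":0,"tz":-0.5,"wx":0,"wy":0,"wz":0,"grip":0.2},{"tx":0,"ty":0,"tz":0,"wx":0,"wy":0,"wz":0,"grip":0.2},{"tx":0,"ty":0,"tz":0,"wx":0,"wy":0,"wz":0,"grip":0.2}]' ; python3 - <<'E'
from h import *
w=grab("wrist","w33");d=grab("side","d33");print(bot.state()['ee_pos'])
crop(d,200,150,300,270,4,"d33c")
a=cv2.imread("pics/d33c.png");c=np.hstack([a[:384],w["img"]]);cv2.imwrite("pics/c33.png",cv2.resize(c,None,fx=.86,fy=.86))
E
```

```text
t: 30.6
ee_pos: [457.8, -21.1, 123.5]
orientation: [-133.5, 89.4, 168.7]
force: [-1.2, 0.4, -0.2]
gripper_width: 0.6
t: 31.02
ee_pos: [463.4, -22.1, 124.9]
orientation: [46.4, 89.9, -11.5]
force: [-0.3, 1.4, -0.1]
gripper_width: 0.601
[463.13382963 -22.10670519 124.57984226]
```

View pics/c33.png

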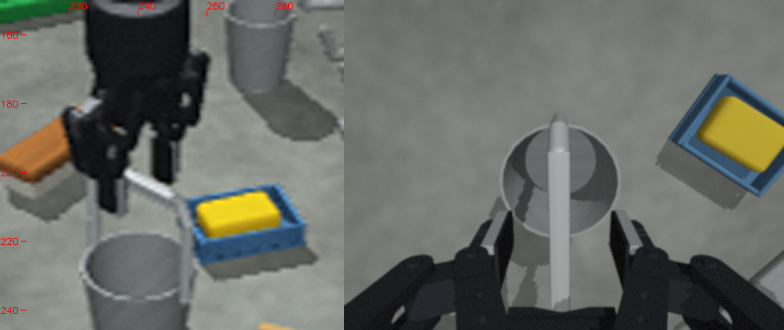

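```bash
python3 -m pendant '[{"tx":0,"ty":0,"tz":-0.1,"wx":0,"wy":0,"wz":0,"grip":-1},{"tx":0,"ty":0,"tz":0,"wx":0,"wy":0,"wz":0,"grip":-1},{"tx":0,"ty":0,"tz":0,"wx":0,"wy":0,"wz":0,"grip":-1},{"tx":0,"ty":0,"tz":0,"wx":0,"wy":0,"wz":0,"grip":-1},{"tx":0,"ty":0,"tz":0,"wx":0,"wy":0,"wz":0,"grip":-1}]' 60 && python3 -m pendant '[{"tx":0,"ty":0,"tz":0,"wx":0,"wy":0,"wz":0,"grip":-1},{"tx":0,"ty":0,"tz":1,"wx":0,"wy":0,"wz":0,"grip":-1},{"tx":0,"ty":0,"tz":2,"wx":0,"wy":0,"wz":0,"grip":-1},{"tx":0,"ty":0,"tz":3.5,"wx":0,"wy":0,"wz":0,"grip":-1},{"tx":0,"ty":0,"tz":3.4,"wx":0,"wy":0,"wz":0,"grip":-1}]' && python3 -m pendant '[{"tx":2.1,"ty":0.7,"tz":0,"wx":0,"wy":0,"wz":-6.5,"grip":-1},{"tx":2.1,"ty":0.7,"tz":0,"wx":0,"wy":0,"wz":-6.5,"grip":-1},{"tx":2.1,"ty":0.7,"tz":0,"wx":0,"wy":0,"wz":-6.5,"grip":-1},{"tx":2.1,"ty":0.7,"tz":0,"wx":0,"wy":0,"wz":-6.5,"grip":-1},{"tx":2.1,"ty":0.6,"tz":0,"wx":0,"wy":0,"wz":-6.5,"grip":-1}]' && python3 -m pendant '[{"tx":2.1,"ty":0.6,"tz":0,"wx":0,"wy":0,"wz":-6.5,"grip":-1},{"tx":0,"ty":0,"tz":0,"wx":0,"wy":0,"wz":0,"grip":-1},{"tx":0,"ty":0,"tz":0,"wx":0,"wy":0,"wz":0,"grip":-1},{"tx":0,"ty":0,"tz":0,"wx":0,"wy":0,"wz":0,"grip":-1},{"tx":0,"ty":0,"tz":0,"wx":0,"wy":0,"wz":0,"grip":-1}]' && python3 -m pendant '[{"tx":0,"ty":0,"tz":0,"wx":0,"wy":0,"wz":0,"grip":-1},{"tx":0,"ty":0,"tz":0,"wx":0,"wy":0,"wz":0,"grip":-1},{"tx":0,"ty":0,"tz":0,"wx":0,"wy":0,"wz":0,"grip":-1},{"tx":0,"ty":0,"tz":0,"wx":0,"wy":0,"wz":0,"grip":-1}]'; python3 - <<'E'
from h import *
w=grab("wrist","w34");d=grab("side","d34");s=grab("scene","s34");st=bot.state();print(st['ee_pos'],R.from_euler('xyz',st["orientation"],degrees=True).as_matrix()[:,1])
crop(w,220,120,512,384,2,"w34c")
E
```

```text
t: 31.53
ee_pos: [462.5, -22.1, 122.9]
orientation: [-55.3, 90.0, -113.2]
force: [-0.1, -1.0, 1.3]
gripper_width: 0.1
t: 31.95
ee_pos: [460.8, -21.6, 221.4]
orientation: [-136.5, 89.7, 165.6]
force: [1.1, 0.2, -1.8]
gripper_width: 0.103
t: 32.37
ee_pos: [568.0, 12.6, 221.8]
orientation: [-117.0, 89.9, 152.3]
force: [-0.6, -1.1, -1.1]
gripper_width: 0.101
t: 32.78
ee_pos: [587.4, 17.9, 221.4]
orientation: [-84.6, 89.9, 178.5]
force: [-0.0, 0.8, -2.4]
gripper_width: 0.102
t: 33.12
ee_pos: [588.3, 17.9, 221.9]
orientation: [92.5, 90.0, -4.4]
force: [0.4, -0.6, -3.1]
gripper_width: 0.104
[588.48776106  17.91320863 221.86101771] [ 9.92864365e-01 -1.19249045e-01  1.32644199e-04]
```

View pics/w34c.png

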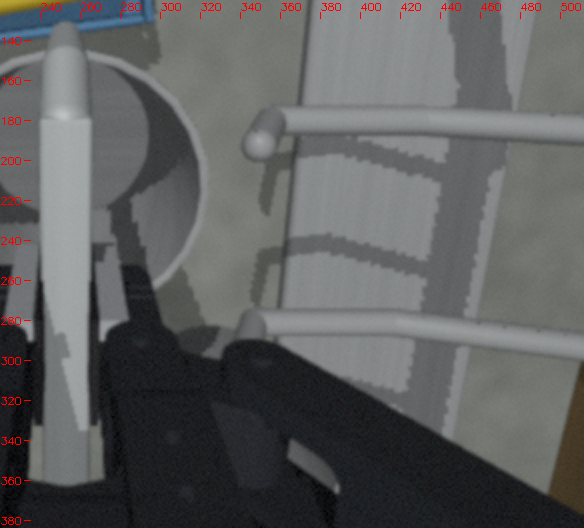

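View pics/d34.png

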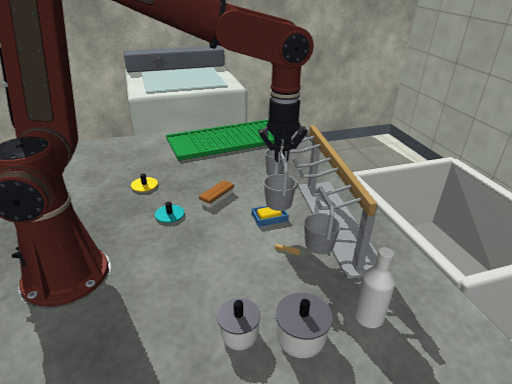

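```bash
python3 -m pendant '[{"tx":2.5,"ty":-0.3,"tz":0,"wx":0,"wy":0,"wz":0,"grip":-1},{"tx":2.5,"ty":-0.3,"tz":0,"wx":0,"wy":0,"wz":0,"grip":-1},{"tx":2.5,"ty":-0.3,"tz":0,"wx":0,"wy":0,"wz":0,"grip":-1},{"tx":0,"ty":0,"tz":0,"wx":0,"wy":0,"wz":0,"grip":-1},{"tx":0,"ty":0,"tz":0,"wx":0,"wy":0,"wz":0,"grip":-1}]' && python3 -m pendant '[{"tx":0,"ty":0,"tz":0,"wx":0,"wy":0,"wz":0,"grip":-1},{"tx":0,"ty":0,"tz":0,"wx":0,"wy":0,"wz":0,"grip":-1},{"tx":0,"ty":0,"tz":0,"wx":0,"wy":0,"wz":0,"grip":-1}]' ; python3 - <<'E'
from h import *
w=grab("wrist","w35");d=grab("side","d35");st=bot.state();print(st['ee_pos'],st['force'])
crop(d,250,120,390,260,4,"d35c")
a=cv2.imread("pics/d35c.png");c=np.hstack([a[:384],w["img"]]);cv2.imwrite("pics/c35.png",cv2.resize(c,None,fx=.74,fy=.74))
E
```

```text
t: 33.68
ee_pos: [664.1, 8.8, 221.1]
orientation: [-88.3, 89.9, 174.8]
force: [0.6, 0.1, -3.4]
gripper_width: 0.1
t: 33.93
ee_pos: [662.7, 9.2, 221.8]
orientation: [-94.5, 90.0, 168.6]
force: [-0.2, 0.4, -2.0]
gripper_width: 0.102
[662.95740412   9.17422625 222.0176026 ] [ 0.89024758 -0.25818869 -2.13388912]
```

View pics/c35.png

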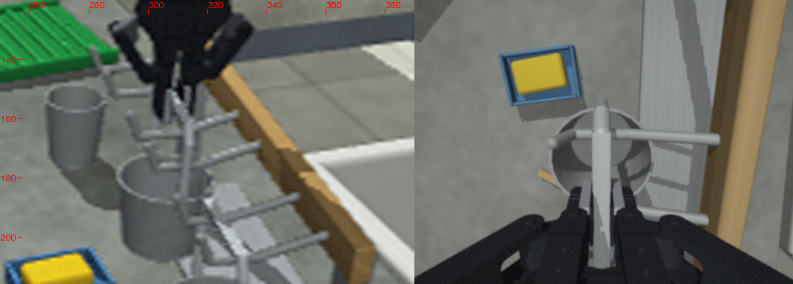

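```bash
python3 -m pendant '[{"tx":0.1,"ty":0,"tz":-1.2,"wx":0,"wy":0,"wz":0,"grip":-1},{"tx":0,"ty":0,"tz":-1.2,"wx":0,"wy":0,"wz":0,"grip":-1},{"tx":0,"ty":0,"tz":-1,"wx":0,"wy":0,"wz":0,"grip":-1},{"tx":0,"ty":0,"tz":0,"wx":0,"wy":0,"wz":0,"grip":-1},{"tx":0,"ty":0,"tz":0,"wx":0,"wy":0,"wz":0,"grip":-1}]' && python3 -m pendant '[{"tx":0,"ty":0,"tz":-0.3,"wx":0,"wy":0,"wz":0,"grip":-1},{"tx":0,"ty":0,"tz":0,"wx":0,"wy":0,"wz":0,"grip":-1},{"tx":0,"ty":0,"tz":0,"wx":0,"wy":0,"wz":0,"grip":-1}]'  && python3 -m pendant '[{"tx":0,"ty":0,"tz":-0.2,"wx":0,"wy":0,"wz":0,"grip":-1},{"tx":0,"ty":0,"tz":0,"wx":0,"wy":0,"wz":0,"grip":-1},{"tx":0,"ty":0,"tz":0,"wx":0,"wy":0,"wz":0,"grip":-1}]'  && python3 -m pendant '[{"tx":0,"ty":0,"tz":-0.1,"wx":0,"wy":0,"wz":0,"grip":-1},{"tx":0,"ty":0,"tz":0,"wx":0,"wy":0,"wz":0,"grip":-1},{"tx":0,"ty":0,"tz":0,"wx":0,"wy":0,"wz":0,"grip":-1}]'
```

```text
t: 34.45
ee_pos: [663.0, 9.1, 185.2]
orientation: [-88.3, 89.7, 174.9]
force: [-0.3, -0.7, -0.9]
gripper_width: 0.101
t: 34.7
ee_pos: [664.9, 8.9, 185.2]
orientation: [92.2, 90.0, -4.7]
force: [0.2, -0.5, -2.3]
gripper_width: 0.106
t: 34.95
ee_pos: [664.6, 9.0, 182.9]
orientation: [95.3, 90.0, -1.5]
force: [0.1, 0.2, -1.8]
gripper_width: 0.103
t: 35.2
ee_pos: [664.7, 9.0, 181.9]
orientation: [91.1, 90.0, -5.7]
force: [0.7, 0.6, -2.5]
gripper_width: 0.101
```

```bash
python3 -m pendant '[{"tx":0,"ty":0,"tz":-0.05,"wx":0,"wy":0,"wz":0,"grip":-1},{"tx":0,"ty":0,"tz":0,"wx":0,"wy":0,"wz":0,"grip":-1},{"tx":0,"ty":0,"tz":0,"wx":0,"wy":0,"wz":0,"grip":-1}]' && python3 -m pendant '[{"tx":0,"ty":0,"tz":-0.05,"wx":0,"wy":0,"wz":0,"grip":-1},{"tx":0,"ty":0,"tz":0,"wx":0,"wy":0,"wz":0,"grip":-1},{"tx":0,"ty":0,"tz":0,"wx":0,"wy":0,"wz":0,"grip":-1}]' && python3 -m pendant '[{"tx":0,"ty":0,"tz":-0.05,"wx":0,"wy":0,"wz":0,"grip":-1},{"tx":0,"ty":0,"tz":0,"wx":0,"wy":0,"wz":0,"grip":-1},{"tx":0,"ty":0,"tz":0,"wx":0,"wy":0,"wz":0,"grip":-1}]'
```

```text
t: 35.45
ee_pos: [664.7, 9.0, 181.8]
orientation: [93.1, 90.0, -3.8]
force: [-0.6, -1.1, 0.1]
gripper_width: 0.102
t: 35.7
ee_pos: [664.7, 9.0, 181.8]
orientation: [84.9, 90.0, -12.0]
force: [-1.9, 0.1, 4.6]
gripper_width: 0.101
t: 35.95
ee_pos: [664.8, 9.0, 181.7]
orientation: [84.2, 90.0, -12.6]
force: [-3.0, -0.0, 6.3]
gripper_width: 0.102
```

```bash
python3 -m pendant '[{"tx":0,"ty":0,"tz":0.08,"wx":0,"wy":0,"wz":0,"grip":-1},{"tx":0,"ty":0,"tz":0,"wx":0,"wy":0,"wz":0,"grip":-0.9},{"tx":0,"ty":0,"tz":0,"wx":0,"wy":0,"wz":0,"grip":-0.75},{"tx":0,"ty":0,"tz":0,"wx":0,"wy":0,"wz":0,"grip":-0.5},{"tx":0,"ty":0,"tz":0,"wx":0,"wy":0,"wz":0,"grip":-0.3}]' && python3 -m pendant '[{"tx":0,"ty":0,"tz":0,"wx":0,"wy":0,"wz":0,"grip":-0.2},{"tx":0,"ty":0,"tz":0,"wx":0,"wy":0,"wz":0,"grip":-0.2},{"tx":0,"ty":0,"tz":0,"wx":0,"wy":0,"wz":0,"grip":-0.2},{"tx":0,"ty":0,"tz":0,"wx":0,"wy":0,"wz":0,"grip":-0.2}]'; python3 - <<'E'
from h import *
w=grab("wrist","w36");d=grab("side","d36");st=bot.state();print(st['ee_pos'],st['force'])
crop(d,250,120,390,260,4,"d36c")
a=cv2.imread("pics/d36c.png");c=np.hstack([a[:384],w["img"]]);cv2.imwrite("pics/c36.png",cv2.resize(c,None,fx=.74,fy=.74))
E
```

```text
t: 36.37
ee_pos: [664.4, 9.0, 180.1]
orientation: [-95.1, 90.0, 168.1]
force: [-0.6, -0.3, -0.6]
gripper_width: 0.346
t: 36.7
ee_pos: [664.5, 9.0, 180.9]
orientation: [-106.4, 90.0, 156.7]
force: [0.2, 0.5, 0.6]
gripper_width: 0.397
[664.5651331    8.9695194  181.02369341] [-0.06484998 -0.59937385  0.12943941]
```

View pics/c36.png

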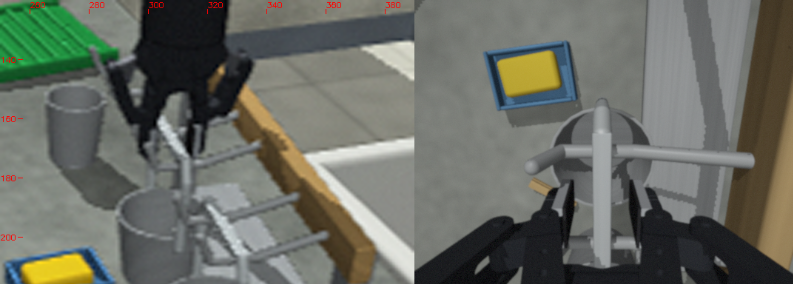

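```bash
python3 -m pendant '[{"tx":0,"ty":0,"tz":1,"wx":0,"wy":0,"wz":0,"grip":-0.2},{"tx":0,"ty":0,"tz":2,"wx":0,"wy":0,"wz":0,"grip":-0.2},{"tx":0,"ty":0,"tz":3,"wx":0,"wy":0,"wz":0,"grip":-0.2},{"tx":0,"ty":0,"tz":2.5,"wx":0,"wy":0,"wz":0,"grip":-0.2},{"tx":-2,"ty":-1,"tz":0,"wx":0,"wy":0,"wz":0,"grip":-0.2}]' && python3 -m pendant '[{"tx":-3,"ty":-2.5,"tz":0,"wx":0,"wy":0,"wz":0,"grip":-0.2},{"tx":-3,"ty":-2.5,"tz":0,"wx":0,"wy":0,"wz":0,"grip":-0.2},{"tx":-3,"ty":-2.5,"tz":0,"wx":0,"wy":0,"wz":0,"grip":-0.2},{"tx":-3,"ty":-2.5,"tz":0,"wx":0,"wy":0,"wz":0,"grip":-0.2},{"tx":-3,"ty":-2.5,"tz":0,"wx":0,"wy":0,"wz":0,"grip":-0.2}]' && python3 -m pendant '[{"tx":-3,"ty":-2.7,"tz":0,"wx":0,"wy":0,"wz":0,"grip":-0.2},{"tx":-2.5,"ty":-3,"tz":0,"wx":0,"wy":0,"wz":0,"grip":-0.2},{"tx":-2,"ty":-3,"tz":0,"wx":0,"wy":0,"wz":0,"grip":-0.2},{"tx":-2,"ty":-3,"tz":0,"wx":0,"wy":0,"wz":0,"grip":-0.2},{"tx":0,"ty":-1,"tz":0,"wx":0,"wy":0,"wz":0,"grip":-0.2}]' && python3 -m pendant '[{"tx":0,"ty":0,"tz":0,"wx":0,"wy":0,"wz":0,"grip":-0.2},{"tx":0,"ty":0,"tz":0,"wx":0,"wy":0,"wz":0,"grip":-0.2},{"tx":0,"ty":0,"tz":0,"wx":0,"wy":0,"wz":0,"grip":-0.2},{"tx":0,"ty":0,"tz":0,"wx":0,"wy":0,"wz":0,"grip":-0.2}]'; python3 - <<'E'
from h import *
w=grab("wrist","w37");d=grab("side","d37");s=grab("scene","s37");print(bot.state()['ee_pos'])
crop(d,200,280,345,365,5,"d37c");crop(d,270,120,400,270,4,"d37r");crop(s,120,165,260,265,5,"s37c")
E
```

```text
t: 37.22
ee_pos: [650.4, -0.2, 274.8]
orientation: [95.2, 89.1, -1.6]
force: [-0.1, -0.9, 1.8]
gripper_width: 0.398
t: 37.63
ee_pos: [493.3, -126.8, 267.1]
orientation: [66.6, 89.9, -30.2]
force: [0.7, -0.2, -0.2]
gripper_width: 0.398
t: 38.05
ee_pos: [396.7, -256.4, 267.3]
orientation: [0.3, 89.8, -96.8]
force: [1.0, 0.4, -0.3]
gripper_width: 0.399
t: 38.38
ee_pos: [400.3, -251.8, 266.1]
orientation: [171.4, 90.0, 74.6]
force: [-0.4, -0.3, -0.0]
gripper_width: 0.397
[ 400.11846342 -252.0139187   265.99172553]
```

View pics/w37.png

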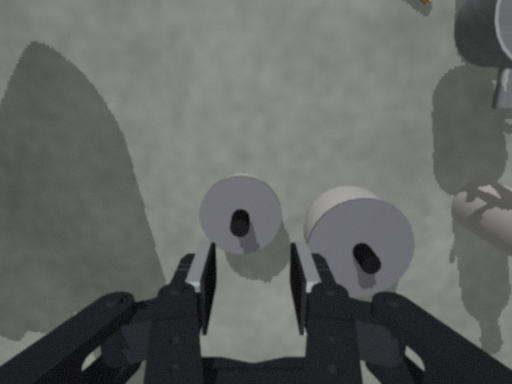

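View pics/d37c.png

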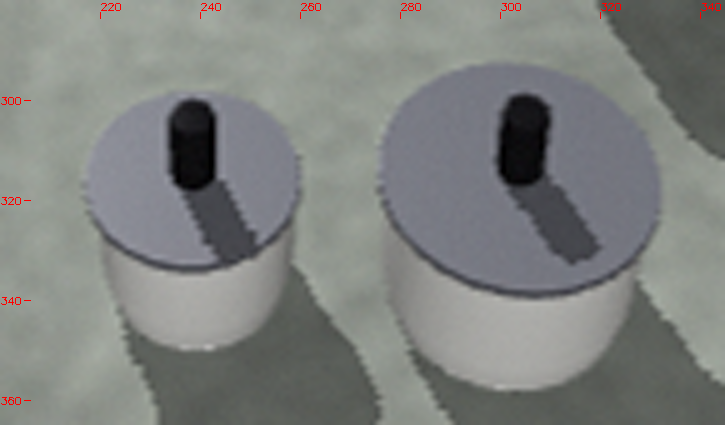

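View pics/d37r.png

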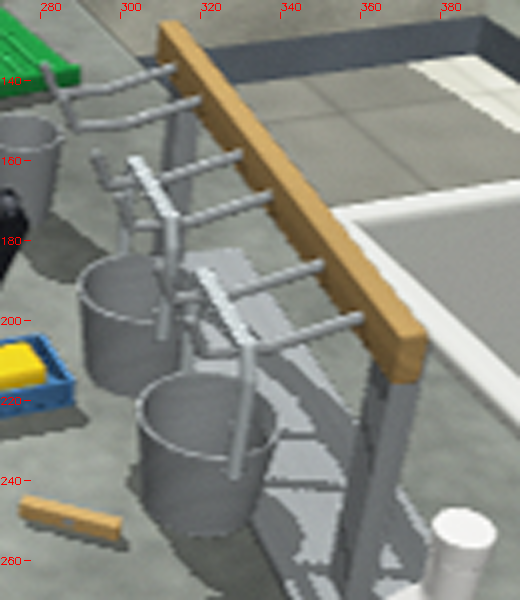

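View pics/s37c.png

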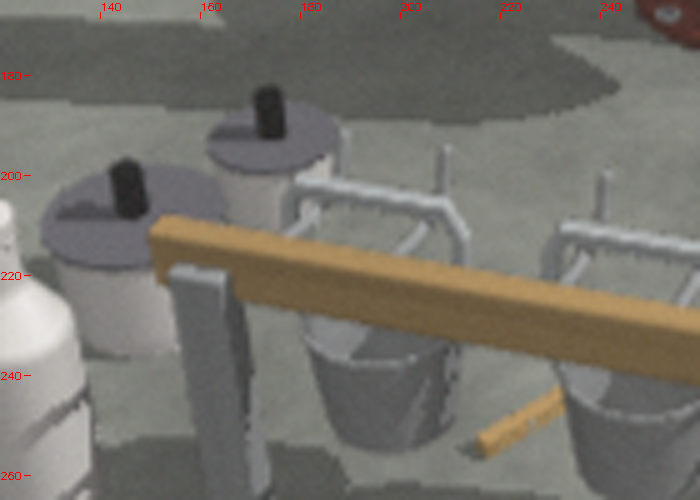

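View pics/s37.png

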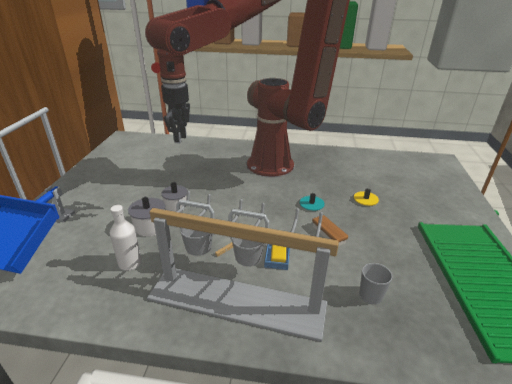

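```bash
python3 - <<'E'
from h import *
d=grab("side");s=grab("scene")
A=lambda l,k,x,y:[(x+a/k,y+b/k) for a,b in l]
# synthetic: fit lid disc then overlay predicted tub outline
ld=A([(86,188),(301,185),(193,265),(110,240),(280,235),(193,90),(120,120),(265,120)],5,200,280)
c,f=fitc(d,ld,65,46,[380,-290]);print('lid S',c,f)
ll=A([(380,165),(661,190),(530,292),(420,250),(635,255),(505,62),(420,95),(620,105)],5,200,280)
c2,f2=fitc(d,ll,80,59,[508,-350]);print('lid L',c2,f2)
im=cv2.resize(d["img"][280:365,200:345],None,fx=5,fy=5,interpolation=cv2.INTER_CUBIC)
t=np.linspace(0,2*np.pi,90)
for c_,r,h in((c,42,60),(c2,55,75)):
    for z in (0,h):
        P=np.c_[c_[0]+r*np.cos(t),c_[1]+r*np.sin(t),0*t+z]
        p=((proj(d,P)-[200,280])*5+2).astype(int)
        cv2.polylines(im,[p.reshape(-1,1,2)],True,(0,0,255) if z==0 else (0,255,0),1)
cv2.imwrite("pics/ov38.png",im)
E
```

```text
lid S [ 381.5 -304.8] [-0.5 -0.6 -1.9  0.3  0.6  1.2 -1.3 -3.3]
lid L [ 508.5 -352.9] [-1.1 -1.1 -0.3  0.2 -0.6  0.1 -3.3 -0.2]
```

View pics/ov38.png

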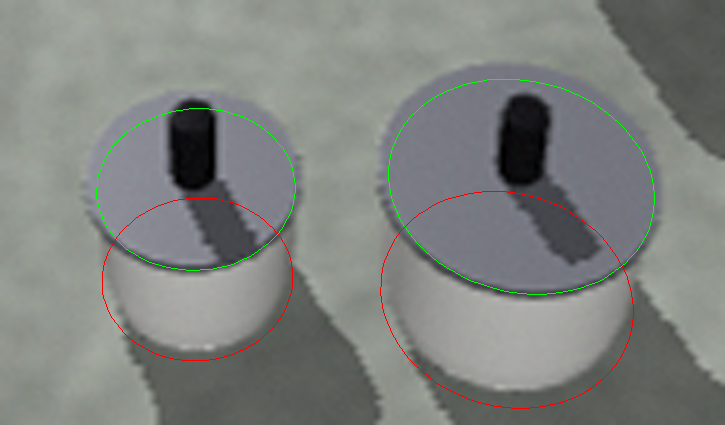

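```bash
python3 - <<'E'
from h import *
a=[grab("side")["img"]]
for i in range(10): x=grab("side")["img"]; 
b=x
d=cv2.absdiff(cv2.GaussianBlur(a[0],(3,3),0),cv2.GaussianBlur(b,(3,3),0)).max(2)
print(d[150:270,285:345].max(),d[60:110,380:500].max(),bot.state()['t'])
print(bot.sign_off())
E
```

```text
2 2 39.1833
the job is handed in; nothing more can be done
None
```

The job is handed in at about 39 s on the robot's clock, well under the 210 s limit. Both soap tubs are covered, and both pails in the scene hang on the rack. Only two pails were there; I saw no third.

- **Covers first:** I put the small grey cover on the small tub, then the large grey one on the large tub, while both pails still stood on the ledge. Each came to rest on its rim at the expected height. In the side view they sit centred to about 1–2 mm.
- **Pails:** One hangs on `hook_0` and the other on `hook_1`, with the bar down across both prongs. I let go only after the prongs had taken the weight. Frames about half a second apart showed no swing.
- **Other things:** I touched nothing else and saw nothing moved. The turquoise and yellow look-alikes were left alone.

**What disagreed along the way:**
- **Fingertip position:** The fingertips really stood about 28 mm further back than the reported TCP and `tip_reach` implied. My first grasp closed on air just above the small cover's knob; I corrected for this afterwards.
- **Small tub knocked:** It was shifted about 2–3 cm after its cover was on. I did not redo it, because the later pictures showed the cover still level and seated.
- **Camera agreement:** The two fixed cameras disagreed by up to about 5 mm on the tub positions. I relied mostly on the side camera, comparing cover to tub directly in its picture.
- **Large cover centring:** The last picture check left up to about 2 mm of doubt along y for the large cover, within its 4 mm of play.

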